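Change the packs on the charging dock and clamp to the first click

ROBOT

A 6-joint arm with a two-finger parallel gripper is mounted at the origin on a cart in front of the work surface, level with it; the furniture and walls round the work are solid. World frame = base frame: x ahead of the robot, y to its left, z up, the work surface at z = 0. Lengths are in mm, angles in rad, forces in N, time in s.
With the tool pointing down it reaches from about 375 to 975 mm from the base axis. Payload 3.8 kg.
Tool frame: the origin (TCP) lies between the finger pads; the fingertips stand 19 mm ahead of it and the grasp point (between the pads) is the TCP; z points along the fingers, y is the line along which they close (so a half turn about z gives the same grasp; the last joint's range is limited). The gripper opens to 88 mm and grips with 3 to 60 N. Pads are 18 mm wide; open, the fingers measure 123 mm over their backs; the gripper's body (75 mm by 187 mm) begins 45 mm behind the grasp point.
Start: joints at [-1.276, 0.264, 1.604, -0, 1.274, -0.037], TCP at [219.873, -638.18, 257.706] pointing down, gripper open.
Joint ranges: [-2.63, 2.63], [-0.94, 2.18], [0.31, 2.57], [-1.31, 4.45], [0, 2.66], [-2.55, 2.55]. Speed limits (rad/s): [2.57, 2.57, 3.14, 3.14, 3.14, 3.14].

INTERFACE

Orientations are given as a unit quaternion [w, x, y, z].
In Python, from rig import robot gives the robot as it stands.
- The arm moves only by the tool arm_command, never from a script. Its argument "plan" is text: rows parted by semicolons, each of 7 numbers parted by spaces: the opening, from 0 (shut) to 1 (fully open), then the shift along the tool's x, y, z in m, then the turn, a rotation vector about the tool's x, y, z in rad. A call has 1 to 10 rows; each row shifts and turns the commanded pose from where the row before left it, along the tool's axes as they then stand; what a row does not reach is not made up. A row lasts 1/10 s, in which the tool goes at most 50 mm and 8.59 degrees, less where a joint would pass 70% of its speed; a pose out of reach is approached as far as the arm can. A call is refused whole if a number of a shift passes 0.05 or a number of a turn 0.15, either way. A call with a gripper value outside its range is refused whole. The fingers move at their own pace and stop on an object; "force" is the grip in N (left out, the last holds). Time passes only in rows, so rows that do not move let the fingers close. It gives the time, the measured TCP pose, the force, the opening and the grip force at its end, in the units of the state.
- robot.read_state(): the state, without advancing time (a new reading comes with each control period).
- robot.capture(name): name is "side" or "top"; returns a dict with "pixels" (480x640x3 uint8, blue, green, red), "depth" (480x640 float32, mm along the optical axis (not along the pixel's ray), 0 where there is no reading), "intrinsics" (3x3 intrinsics, pixels), "rvec" (rotation vector, rad) and "tvec" (3), from world to camera coordinates, as OpenCV has them. Camera axes: x right, y down, z forward; pixel columns grow to the right and rows downward; lengths in mm; the calibration is good to about 2 mm. A picture is of the moment at which its call begins.
- robot.sign_off(): hands the job in; it is judged then, once.
The state is a dict: "clock": time; "joint_positions": joint angles; "dq": joint speeds; "joint_efforts": joint torques, N m; "position": TCP position; "tool_rot": TCP orientation; "wrist_force": force on the tool from outside, world axes, zero at the start; "ft_torque": the same for the moment, N m; "opening": finger opening in mm; "gripper_force": force on a finger pad.
Only numpy, scipy, OpenCV 4.12 (cv2) and the standard library are available. Lean on these libraries where they do the work, as an engineer would, in place of code of your own. Each camera call takes 0.05 s, during which the arm holds its last target. There are 200 camera calls.

TASK

Change the battery packs on the charging dock: turn the clamp knob anticlockwise until the rail is fully open, take out the charged packs that sit in the dock and lay them flat in the wooden tray, and load every pack that lay loose on the bench into a bay of its own, hooking its contact tongue under the lip at the near end and swinging its tail down until it lies flat on the bay floor. Then close the rail over the tails by turning the knob clockwise against its stop until the torque clutch clicks once, and stop before it clicks a second time. Do not knock over the drinking glass.

Things in the scene. Friction and masses are not known exactly. Their poses are not given: they have to be found in the camera images.
- dock: fixed grey charging dock, 200 x 310. Origin on the bench; x away from the robot (yaw within 0.15), z up. Three bays at y = 100, 34 and -32, floor at z 12, each for one pack, tongue to -x. Black round guides, 7 wide, top at z 21.5, lie between the bays (3.5 play each side of a pack). Right (-y) of the bays a black gearbox, top at z 40, bears the clamp knob
- lip (a point): middle of the under edge of the aluminium lip along the bays' near end (dock x -65, z 24). The slot under it is 12 high and 10 deep: it ends at a wall at dock x -75. The lip is 6 thick (top at z 30)
- stop (a point): middle of the upper edge of the end stop at the bays' far end (dock x 58, z 26). Wall to stop is 133, a pack is 130 long, so a level pack cannot be lowered straight in
- bay1 (a point): where the origin of a seated pack lies in the left bay (on the bay floor, mid-play: 1.5 off the wall); axes as the dock's
- bay2 (a point): the same for the middle bay
- bay3 (a point): the same for the right bay, next to the knob
- clamp_rail (a joint): slide of the steel clamp rail (underside at dock z 31) at the far ends of all bays, m; the screw drives it at 0.010 per rad. 0: open, its edge 5 mm beyond the stop's face; 0.013: closed, 8 mm before it, over the tail ledges. Not nearly open, it is in the way of the tails; a pack not fully down blocks it
- clamp_screw (a joint): turn of the clamp's screw under the knob, rad, with hard stops: 0 fully open, 1.3 fully closed; grows clockwise seen from above; starts from 0.7 to 1.2. Turns with the knob (friction 0.04 N m)
- clamp_click (a joint): slip of the knob on its screw in the torque clutch, rad, 0 at the start. Once the screw is at its closed stop (or the rail is blocked) the knob slips on at 0.15 N m: first click at 0.15, second at 0.65. Anticlockwise the knob takes the screw along without slip
- knob (a point): middle of the black wing grip of the clamp knob, on its vertical axis, 68 above the bench. The wing is 56 long (this point's x axis, turning with it), 16 thick (y) and reaches from 17 below to 17 above this point. The axis is at dock x 30, y -125
- pack1: one of 2 or 3 flat battery packs on the bench, 0.2 to 0.4 kg (None: absent). Origin: centre of the body's underside; x runs from tongue to tail, z up. Black body 100 x 52 x 26 high (x -50 to 50); low tail ledge at the +x end, 12 long, 16 high (x 50 to 62); grey ribbed ridge on top, x -35 to 35, 24 wide, z 26 to 56: grip it across. Starts flat, tongue roughly towards the robot
- tongue1 (a point): middle of the tip of pack1's contact tongue (pack x -68, z 3.5). The tongue juts 18 from the body, 40 wide, 7 thick, flush with the underside, brass contacts on top
- pack2: another battery pack just like pack1
- tongue2 (a point): middle of the tip of pack2's contact tongue (pack x -68, z 3.5). The tongue juts 18 from the body, 40 wide, 7 thick, flush with the underside, brass contacts on top
- pack3: another battery pack just like pack1
- tongue3 (a point): middle of the tip of pack3's contact tongue (pack x -68, z 3.5). The tongue juts 18 from the body, 40 wide, 7 thick, flush with the underside, brass contacts on top
- full1: charged battery pack, alike in every way to pack1 but found seated in the left bay at the start, tongue under the lip (None: absent; only 1 or 2 of full1 to full3 are there)
- full2: charged battery pack, alike in every way to pack1 but found seated in the middle bay at the start, tongue under the lip (None: absent; only 1 or 2 of full1 to full3 are there)
- full3: charged battery pack, alike in every way to pack1 but found seated in the right bay at the start, tongue under the lip (None: absent; only 1 or 2 of full1 to full3 are there)
- tray: fixed open wooden tray to the right of the dock, 172 (x) x 158 (y) x 22 high, walls and floor 5 thick, empty at the start; room for two packs side by side lying along its x axis. Origin under its centre, yaw within 0.1
- glass_4: bystander: empty drinking glass, 72 wide, 112 high, origin at its foot; upright
Things that resemble listed ones, but are neither listed nor needed, are in the scene too. Leave any turquoise look-alike of the pack3 alone.

How it is judged:
By the outcome, as a careful person would: the job done as asked, in the order asked, and still so for the second after the job is handed in, with the robot touching nothing.
Of pack1, pack2, pack3 only 2 to 3 are there at a start; the rules pass over those that are not, and their reading is None.
Of full1, full2, full3 only 1 to 2 are there at a start; the rules pass over those that are not, and their reading is None.
At some moment in a run one of pack1, pack2, pack3 may be knocked a few centimetres aside while the robot is not near it.
Once in a run the grip may slacken for a moment while it holds something.
It also fails if it takes over 210 s, if anything falls off the work surface, if the arm or the gripper's body presses on something with over 40 N, if the wrist force passes 120 N, or if a joint passes its speed limit or range.

## Working session

There is one attempt and no reset: what is moved stays moved. The work goes in short steps, Python scripts to look and compute and a tool call to move; the robot and the scene stay as the last step left them, time stands still between calls to the robot, and variables do not carry over. Pictures are saved under pics/ and viewed, at most 14 in all, crops included, and the job is handed in when it is done.

Besides the shell and the picture viewer there is one more tool, called after "Request:" by a JSON object that holds its "api" and its "payload". arm_command: Moves the arm, as the interface text tells. Its arguments: {"type":"object","properties":{"plan":{"type":"string"},"force":{"type":"number"}},"required":["plan"]}

```bash
ls; mkdir -p pics
cat > h.py <<'E'
import numpy as np, cv2
from scipy.spatial.transform import Rotation as R
from rig import robot
def cap(n):
    c=robot.capture(n); c['R']=cv2.Rodrigues(np.array(c['rvec'],float))[0]; c['t']=np.array(c['tvec'],float).ravel(); c['K']=np.array(c['intrinsics']); return c
def cloud(c):
    d=c['depth']; v,u=np.indices(d.shape); K=c['K']
    p=np.stack([(u-K[0,2])/K[0,0]*d,(v-K[1,2])/K[1,1]*d,d],-1)
    w=(p-c['t'])@c['R']; w[d<=0]=np.nan; return w
def proj(c,P):
    return cv2.projectPoints(np.array(P,float).reshape(-1,1,3),np.array(c['rvec'],float),c['t'],c['K'],None)[0].reshape(-1,2)
E
python3 - <<'E'
from h import *
for n in('top','side'):
    c=cap(n); cv2.imwrite(f'pics/{n}0.png',c['pixels']); print(n,-c['R'].T@c['t'],c['R'][2],c['K'][0,0]); np.savez(n+'0.npz',cl=cloud(c),px=c['pixels'])
s=robot.read_state(); print({k:s[k] for k in s})
E
```

```text
pics
top [ 310.95052582   32.62834974 1448.5075437 ] [ 0.15098261 -0.02476487 -0.98822616] 434.05660681509585
side [  307.43050702 -1173.24792609  1103.51792752] [ 0.11705186  0.74455843 -0.65721503] 535.1279602139633
{'clock': 0.1, 'joint_positions': array([-1.27588848e+00,  2.64665722e-01,  1.60519794e+00, -3.19402412e-05,
        1.27365486e+00, -3.69062516e-02]), 'dq': array([ 0.00085833, -0.00171256, -0.00244661, -0.00097309, -0.00028905,
        0.00017124]), 'joint_efforts': array([-4.48425626e-04, -5.03620398e+01, -3.58071184e+01,  7.29956757e-02,
        2.34138372e-02, -5.83242604e-05]), 'position': array([ 219.70572253, -637.63817654,  256.54191757]), 'tool_rot': array([-9.52969348e-04,  9.86267733e-01,  1.65151542e-01, -1.39013962e-04]), 'wrist_force': array([ 0.07454009, -0.86359283, -0.08356555]), 'ft_torque': array([0.01228937, 0.00739302, 0.0399259 ]), 'gripper_force': 0.0, 'opening': 88.22351514112559}
```

View pics/top0.png

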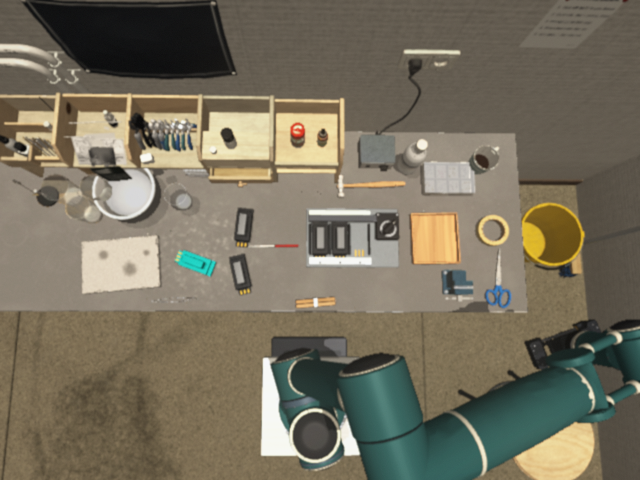

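View pics/side0.png

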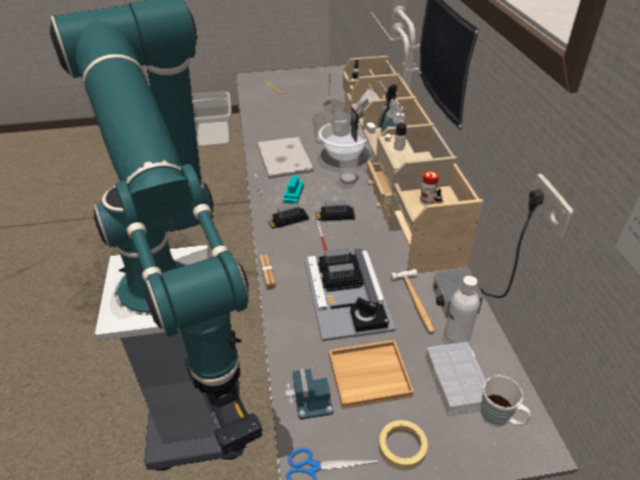

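Top view: the two loose black packs are at (244,227) and (240,274), and the turquoise look-alike at (195,262) is to be left alone. Full packs sit in bays 1 and 2 at (319,240) and (341,240), and bay 3 is empty. The knob is at (387,227), the tray at (435,238), and a glass at (181,200).

Run:
```python
from h import *
d=np.load('top0.npz'); px=d['px']; cl=d['cl']
a=cv2.resize(px[195:305,300:410],(600,600),interpolation=cv2.INTER_CUBIC)
cv2.imwrite('pics/dock.png',a)
b=cv2.resize(px[200:300,165:265],(600,600),interpolation=cv2.INTER_CUBIC)
cv2.imwrite('pics/packs.png',b)
def p(u,v): print((u,v),np.round(cl[v,u],1))
for u,v in [(319,240),(341,240),(362,240),(387,227),(387,250),(340,261),(340,212),(244,227),(240,274),(435,238),(200,240),(181,200),(195,262)]: p(u,v)
```

```text
(319, 240) [524.8 -18.8  68.9]
(341, 240) [524.8 -89.5  71. ]
(362, 240) [ 534.2 -165.3   12.8]
(387, 227) [ 565.7 -236.7   84.2]
(387, 250) [ 500.4 -248.4   14.9]
(340, 261) [461.1 -89.1  31.7]
(340, 212) [625.7 -90.5  31.4]
(244, 227) [568.6 224.6  55.2]
(240, 274) [415.4 232.7  61.1]
(435, 238) [ 542.7 -413.7    9.2]
(200, 240) [5.336e+02 3.781e+02 5.000e-01]
(181, 200) [667.8 444.2  13. ]
(195, 262) [453.9 378.   55.5]
```

View pics/dock.png

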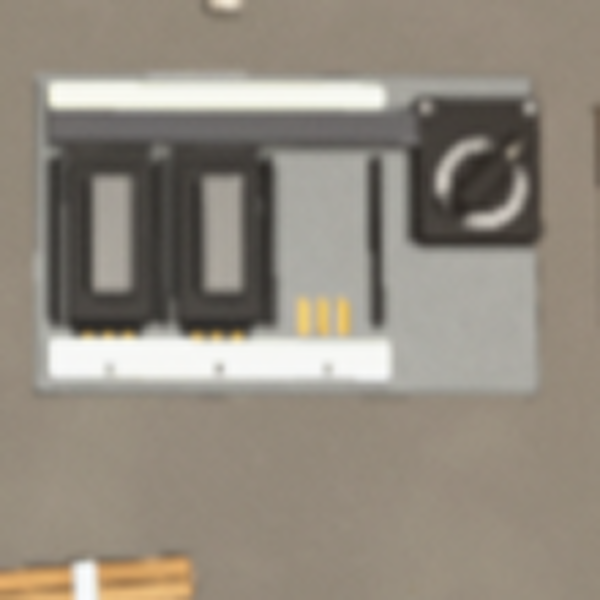

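View pics/packs.png

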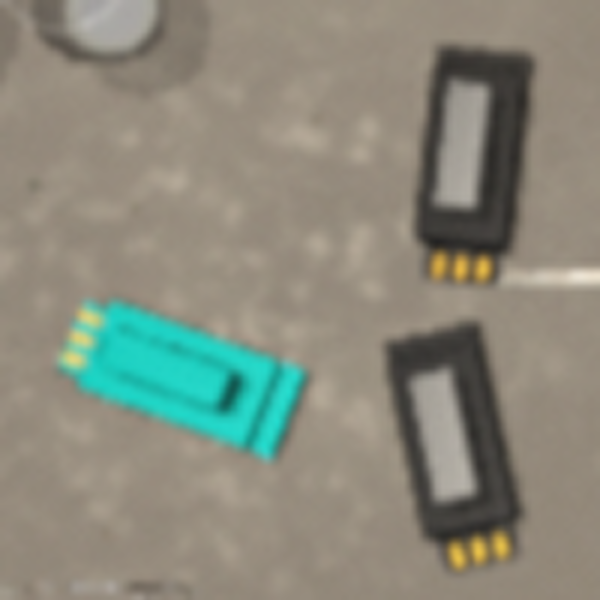

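```bash
cat >> h.py <<'E'
def ray(c,uv,z):
    uv=np.atleast_2d(uv).astype(float); K=c['K']
    d=np.c_[(uv[:,0]-K[0,2])/K[0,0],(uv[:,1]-K[1,2])/K[1,1],np.ones(len(uv))]@c['R']
    o=-c['R'].T@c['t']; s=(z-o[2])/d[:,2]; return o+d*s[:,None]
def rect(c,mask,z,lo=10,S=6,box=None):
    """rectangles of mask(px upscaled)->blobs in box (u0,u1,v0,v1), at height z: centre, long-axis yaw, size"""
    u0,u1,v0,v1=box; im=cv2.resize(c['pixels'][v0:v1,u0:u1],None,fx=S,fy=S,interpolation=cv2.INTER_CUBIC)
    m=mask(im.astype(int)).astype(np.uint8); out=[]
    for k in cv2.findContours(m,cv2.RETR_EXTERNAL,cv2.CHAIN_APPROX_NONE)[0]:
        if cv2.contourArea(k)<lo*S*S: continue
        w=ray(c,(k[:,0]+.5)/S-.5+[u0,v0],z)[:,:2].astype(np.float32)
        (x,y),_,_=cv2.minAreaRect(w); b=cv2.boxPoints(cv2.minAreaRect(w)); e=[b[1]-b[0],b[2]-b[1]]; e.sort(key=lambda q:-np.hypot(*q))
        a=np.arctan2(e[0][1],e[0][0]); a=(a+np.pi/2)%np.pi-np.pi/2
        out.append((np.round([x,y],1),round(float(a),3),np.round([np.hypot(*q) for q in e],1)))
    return out
grey=lambda lo,hi:(lambda im:(im.min(2)>lo)&(im.max(2)<hi)&(np.ptp(im,2)<26))
E
python3 - <<'E'
from h import *
c=cap('top')
print('lip/rail',rect(c,lambda im:im.min(2)>200,30,box=(304,380,200,270)))
print('ridges dock',rect(c,lambda im:im.min(2)>105,68,box=(312,346,222,252)))
print('ridge A',rect(c,lambda im:im.min(2)>95,56,box=(236,248,211,238)))
print('ridge B',rect(c,lambda im:im.min(2)>95,56,box=(230,249,257,290)))
print('packA body',rect(c,lambda im:im.max(2)<85,26,box=(228,262,203,250)))
print('packB body',rect(c,lambda im:im.max(2)<85,26,box=(222,262,250,298)))
print('tray',rect(c,lambda im:(im[...,2]-im[...,0]>60),22,box=(404,470,204,272)))
print('gearbox',rect(c,lambda im:im.max(2)<90,40,box=(372,404,205,248)))
print('ring',rect(c,lambda im:im.min(2)>140,50,box=(374,400,210,240)))
for n in ['top','side']:
  cl=cloud(cap(n)); q=cl.reshape(-1,3)
  k=q[(abs(q[:,0]-565)<45)&(abs(q[:,1]+240)<45)&(q[:,2]>72)&(q[:,2]<95)]
  m=k.mean(0); w,v=np.linalg.eigh(np.cov((k-m)[:,:2].T)); print(n,'knob',len(k),m,np.sqrt(w*12),np.arctan2(v[1,1],v[0,1]))
  for (x,y) in [(525,-20),(525,-88),(570,222),(417,235)]:
    k=q[(abs(q[:,0]-x)<55)&(abs(q[:,1]-y)<26)&(q[:,2]>(52 if y<0 else 42))&(q[:,2]<80)]
    k=k[k[:,2]>np.median(k[:,2])-8]
    m=k.mean(0);w,v=np.linalg.eigh(np.cov((k-m)[:,:2].T)); print(n,len(k),m,np.sqrt(w*12),np.arctan2(v[1,1],v[0,1]))
E
```

```text
lip/rail [(array([463.7, -88.9]), 1.568, array([207.2,  25.2], dtype=float32)), (array([626.6, -88.9]), -1.565, array([205.6,  15.4], dtype=float32))]
ridges dock [(array([534.1, -88. ]), -0.007, array([69.4, 22.7], dtype=float32)), (array([533.8, -22.3]), -0.0, array([69.1, 22.6], dtype=float32))]
ridge A [(array([579.6, 232.8]), -0.093, array([70.1, 23.8], dtype=float32))]
ridge B [(array([403.9, 257.8]), 0.03, array([74.8, 16.9], dtype=float32)), (array([421.8, 239.1]), 0.24, array([70.6, 24.4], dtype=float32)), (array([452.2, 211.8]), 0.023, array([39.4,  8.5], dtype=float32))]
packA body [(array([580.3, 230.7]), -0.087, array([115.3,  54.1], dtype=float32))]
packB body [(array([424. , 237.7]), 0.245, array([114.2,  52.5], dtype=float32))]
tray [(array([ 542. , -410.3]), 0.02, array([176.6, 162.7], dtype=float32))]
gearbox [(array([ 576.9, -243.3]), 0.005, array([89.3, 79.9], dtype=float32))]
ring [(array([ 553.5, -258.7]), -0.873, array([42.2, 14.9], dtype=float32)), (array([ 580.8, -230.2]), -0.679, array([39.7, 11.8], dtype=float32)), (array([ 624.2, -237.9]), -1.564, array([7
[... 285 characters left out ...]
70.71173942] -3.140525725853128
top 162 [580.20668122 232.7618355   56.55913079] [25.02817701 69.95160951] 3.047740380323448
top 166 [422.82594895 239.04010407  56.38375842] [24.33565921 69.98152216] -2.898879459729416
side knob 148 [ 568.16063295 -253.78194139   80.89911718] [16.79813214 56.40864838] 2.4087275809891073
side 179 [532.19880061 -28.92651988  64.70516267] [27.76963997 68.24110946] 3.141349818502499
side 190 [532.74174965 -94.73046044  65.0263445 ] [26.40425625 69.47419418] 3.138834615292955
side 138 [578.7048613  225.15493189  51.97666387] [28.93654436 68.44718242] 3.0393446622690594
side 132 [421.53714225 231.35012854  52.60987154] [28.33740367 69.77995824] -2.9010010750516226
```

```bash
cat >> h.py <<'E'
def rot(psi,th=0):
    c,s=np.cos(psi),np.sin(psi)
    return R.from_matrix(np.array([[c,s,0],[s,-c,0],[0,0,-1.]]))*R.from_rotvec([0,-th,0])  # psi~pi: th = tail up
def pose():
    s=robot.read_state(); w,x,y,z=s['tool_rot']; return np.array(s['position']),R.from_quat([x,y,z,w]),s
def plan(wps,start=None,vm=45,am=.135):
    """wps: (x,y,z,psi,th,opening[,n]); prints calls of <=10 rows"""
    p,q,_=pose()
    if start is not None: p,q=np.array(start[:3],float),rot(*start[3:5])
    rows=[]
    for w in wps:
        tp,tq=np.array(w[:3],float),rot(w[3],w[4]); d=(q.inv()*tq).as_rotvec(); p0,q0=p,q
        n=w[6] if len(w)>6 else max(1,int(np.ceil(max(np.linalg.norm(tp-p)/vm,np.linalg.norm(d)/am))))
        for i in range(1,n+1):
            gp,gq=p0+(tp-p0)*i/n,q0*R.from_rotvec(d*i/n)
            a=np.round(q.inv().apply(gp-p)/1000,4); b=np.round((q.inv()*gq).as_rotvec(),3)
            p=p+q.apply(a*1000); q=q*R.from_rotvec(b)
            rows.append(' '.join('%g'%(v+0.) for v in [w[5],*a,*b]))
    for i in range(0,len(rows),10): print('; '.join(rows[i:i+10])); print()
def st():
    p,q,s=pose(); x=q.as_matrix(); print('t %.1f'%s['clock'],np.round(p,1),'psi %.3f tilt %.3f'%(np.arctan2(x[1,0],x[0,0])%(2*np.pi),np.arcsin(-x[2,0])),'open %.1f g %.1f'%(s['opening'],s['gripper_force']),'F',np.round(s['wrist_force'],1),'M',np.round(s['ft_torque'],2),'q6 %.2f'%s['joint_positions'][5])
E
python3 -c "
from h import *
st(); plan([(569.5,-246,150,2.41,0,.6),(569.5,-246,68,2.41,0,.6)])"
```

```text
t 0.2 [ 219.8 -637.9  257.1] psi 0.332 tilt -0.000 open 88.0 g 0.0 F [-0.2  0.7 -0.3] M [-0.02  0.   -0.  ] q6 -0.04
0.6 0.0286 -0.016 0.0067 0 0 -0.13; 0.6 0.0305 -0.0122 0.0067 0 0 -0.13; 0.6 0.0318 -0.0081 0.0067 0 0 -0.13; 0.6 0.0326 -0.004 0.0067 0 0 -0.13; 0.6 0.0328 0.0004 0.0068 0 0 -0.129; 0.6 0.0325 0.0045 0.0067 0 0 -0.13; 0.6 0.0317 0.0087 0.0067 0 -0.001 -0.13; 0.6 0.0302 0.0128 0.0067 0 0 -0.13; 0.6 0.0284 0.0165 0.0066 0 0 -0.13; 0.6 0.0259 0.0201 0.0067 0 0 -0.13

0.6 0.0232 0.0233 0.0067 0 0 -0.13; 0.6 0.0199 0.0261 0.0067 0 0 -0.13; 0.6 0.0164 0.0285 0.0067 0 0 -0.13; 0.6 0.0125 0.0303 0.0066 0 0 -0.129; 0.6 0.0085 0.0317 0.0067 0 0 -0.13; 0.6 0.0044 0.0326 0.0067 0 -0.001 -0.13; 0.6 0 0 0.041 0 0 0; 0.6 0 0 0.041 0 0 0
```

Request:
{"api": "arm_command", "payload": {"plan": "0.6 0.0286 -0.016 0.0067 0 0 -0.13; 0.6 0.0305 -0.0122 0.0067 0 0 -0.13; 0.6 0.0318 -0.0081 0.0067 0 0 -0.13; 0.6 0.0326 -0.004 0.0067 0 0 -0.13; 0.6 0.0328 0.0004 0.0068 0 0 -0.13; 0.6 0.0325 0.0045 0.0067 0 0 -0.13; 0.6 0.0317 0.0087 0.0067 0 0 -0.13; 0.6 0.0302 0.0128 0.0067 0 0 -0.13; 0.6 0.0284 0.0165 0.0066 0 0 -0.13; 0.6 0.0259 0.0201 0.0067 0 0 -0.13", "force": 20}}

```text
clock: 1.25
position: [439.1, -392.1, 190.5]
tool_rot: [0.0, 0.683, 0.73, 0.0]
wrist_force: [-1.0, -0.3, -0.2]
opening: 52.9
gripper_force: 0.0
```

Request:
{"api": "arm_command", "payload": {"plan": "0.6 0.0232 0.0233 0.0067 0 0 -0.13; 0.6 0.0199 0.0261 0.0067 0 0 -0.13; 0.6 0.0164 0.0285 0.0067 0 0 -0.13; 0.6 0.0125 0.0303 0.0067 0 0 -0.13; 0.6 0.0085 0.0317 0.0067 0 0 -0.13; 0.6 0.0044 0.0326 0.0067 0 0 -0.13; 0.6 0 0 0 0 0 0"}}

```text
clock: 1.95
position: [570.9, -242.9, 149.4]
tool_rot: [-0.001, 0.354, 0.935, 0.001]
wrist_force: [-0.5, -0.6, -0.5]
opening: 53.2
gripper_force: 0.0
```

```bash
python3 -c "
from h import *
st(); plan([(569.5,-246,68,2.41,0,.6)])"
```

```text
t 1.9 [ 570.9 -242.9  149.4] psi 2.417 tilt -0.001 open 53.2 g 0.0 F [-0.5 -0.6 -0.5] M [ 0.   -0.11  0.01] q6 -1.29
0.6 -0.0006 -0.0016 0.0407 0 -0.001 0.004; 0.6 -0.0005 -0.0017 0.0407 0.001 -0.001 0.003
```

Request:
{"api": "arm_command", "payload": {"plan": "0.6 -0.0006 -0.0016 0.04 0 0 0.004; 0.6 -0.0005 -0.0017 0.041 0 0 0.003; 0.6 0 0 0 0 0 0; 0.1 0 0 0 0 0 0; 0 0 0 0 0 0 0; 0 0 0 0 0 0 0; 0 0 0 0 0 0 0", "force": 20}}

```text
clock: 2.65
position: [569.4, -250.3, 72.4]
tool_rot: [0.002, 0.36, 0.933, -0.0]
wrist_force: [-1.0, -1.0, 4.4]
opening: 23.2
gripper_force: 2.6
```

```bash
python3 -c "
from h import *
st()"
```

```text
t 2.6 [ 569.4 -250.3   72.4] psi 2.405 tilt 0.004 open 23.2 g 2.6 F [-1.  -1.   4.4] M [-0.06 -0.08  0.01] q6 -1.29
```

Request:
{"api": "arm_command", "payload": {"plan": "0 0 0 0 0 0 0; 0 0 0 0 0 0 0; 0 0 0 0 0 0 0; 0 0 0 0 0 0 0"}}

```text
clock: 3.05
position: [570.0, -249.9, 72.4]
tool_rot: [0.002, 0.36, 0.933, 0.0]
wrist_force: [0.6, 1.1, 6.7]
opening: 16.1
gripper_force: 22.5
```

```bash
python3 -c "
from h import *
st(); c=cap('top'); cv2.imwrite('pics/k1.png',cv2.resize(c['pixels'][190:290,340:440],(500,500),interpolation=cv2.INTER_CUBIC))
c=cap('side'); cv2.imwrite('pics/k1s.png',cv2.resize(c['pixels'][230:380,280:430],(500,500),interpolation=cv2.INTER_CUBIC))"
```

```text
t 3.0 [ 570.  -249.9   72.4] psi 2.404 tilt 0.005 open 16.1 g 22.5 F [0.6 1.1 6.7] M [ 0.28 -0.19  0.06] q6 -1.29
```

View pics/k1s.png

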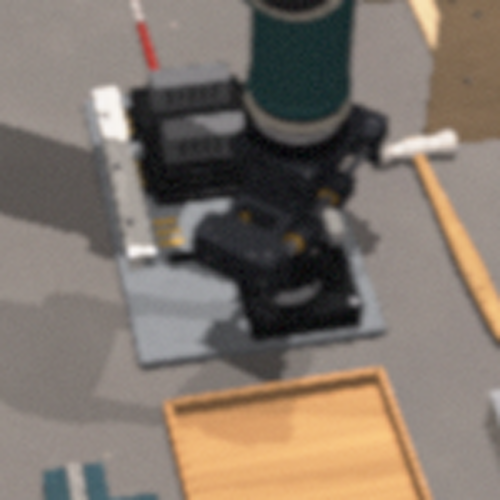

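The wing is gripped at 16 mm. I double-corrected for lag, so I'll recentre along the wing, lift a little, regrip, then turn anticlockwise.

Request:
{"api": "arm_command", "payload": {"plan": "0.3 0 0 -0.001 0 0 0; 0.3 0.003 0 -0.002 0 0 0; 0.3 0 0 0 0 0 0; 0 0 0 0 0 0 0; 0 0 0 0 0 0 0; 0 0 0 0 0 0 0; 0 0 0 0 0 0 0"}}

```text
clock: 3.85
position: [566.1, -246.6, 72.5]
tool_rot: [0.0, 0.36, 0.933, 0.001]
wrist_force: [1.9, 4.9, 2.2]
opening: 15.9
gripper_force: 20.1
```

Request:
{"api": "arm_command", "payload": {"plan": "0 0 0 0 0 0 -0.07; 0 0 0 0 0 0 -0.07; 0 0 0 0 0 0 -0.07; 0 0 0 0 0 0 -0.07; 0 0 0 0 0 0 -0.07; 0 0 0 0 0 0 -0.07; 0 0 0 0 0 0 0"}}

```text
clock: 4.55
position: [565.4, -247.8, 72.5]
tool_rot: [-0.0, 0.157, 0.988, -0.0]
wrist_force: [-0.6, -0.6, 0.8]
opening: 15.7
gripper_force: 20.1
```

```bash
python3 -c "
from h import *
st()"
```

```text
t 4.5 [ 565.4 -247.8   72.5] psi 2.825 tilt -0.000 open 15.7 g 20.1 F [-0.6 -0.6  0.8] M [-0.01 -0.11  0.06] q6 -1.71
```

Request:
{"api": "arm_command", "payload": {"plan": "0 0 0 0 0 0 -0.07; 0 0 0 0 0 0 -0.07; 0 0 0 0 0 0 -0.07; 0 0 0 0 0 0 -0.05; 0 0 0 0 0 0 0"}}

```text
clock: 5.05
position: [565.3, -248.6, 72.5]
tool_rot: [-0.0, 0.029, 1.0, -0.001]
wrist_force: [-2.2, -4.5, 1.3]
opening: 15.9
gripper_force: 20.0
```

```bash
python3 -c "
from h import *
st()"
```

```text
t 5.0 [ 565.3 -248.6   72.5] psi 3.084 tilt -0.001 open 15.9 g 20.0 F [-2.2 -4.5  1.3] M [-0.72  0.12  0.02] q6 -1.96
```

Request:
{"api": "arm_command", "payload": {"plan": "0 0 0 0 0 0 -0.04; 0 0 0 0 0 0 -0.04; 0 0 0 0 0 0 0"}}

```text
clock: 5.35
position: [565.2, -248.7, 72.5]
tool_rot: [-0.0, -0.01, 1.0, -0.001]
wrist_force: [-1.5, -5.5, 0.2]
opening: 15.7
gripper_force: 20.0
```

```bash
python3 -c "
from h import *
st()"
```

```text
t 5.3 [ 565.2 -248.7   72.5] psi 3.162 tilt -0.001 open 15.7 g 20.0 F [-1.5 -5.5  0.2] M [-0.82  0.18 -0.4 ] q6 -2.04
```

Request:
{"api": "arm_command", "payload": {"plan": "0 0 0 0 0 0 -0.04; 0 0 0 0 0 0 -0.04; 0 0 0 0 0 0 0"}}

```text
clock: 5.65
position: [564.8, -248.7, 72.5]
tool_rot: [-0.001, -0.05, 0.999, -0.001]
wrist_force: [-4.0, -6.2, 2.1]
opening: 16.7
gripper_force: 20.7
```

```bash
python3 -c "
from h import *
st()"
```

```text
t 5.7 [ 564.8 -248.7   72.5] psi 3.242 tilt -0.002 open 16.7 g 20.7 F [-4.  -6.2  2.1] M [-0.81  0.36 -0.49] q6 -2.12
```

Request:
{"api": "arm_command", "payload": {"plan": "0.5 0 0 0 0 0 0.04; 0.5 0 0 0 0 0 0.06; 0.5 0 0 0 0 0 0; 0.5 0 0 -0.03 0 0 0; 0.45 0 0 -0.04 0 0 0; 0.45 0 0 -0.04 0 0 0; 0.45 0 0 0 0 0 0; 0.45 0 0 0 0 0 0"}}

```text
clock: 6.45
position: [566.4, -247.4, 183.8]
tool_rot: [0.001, -0.002, 1.0, -0.001]
wrist_force: [-0.1, 0.5, 0.2]
opening: 39.5
gripper_force: 0.0
```

```bash
python3 -c "
from h import *
st(); plan([(534,-22.5,110,3.14,0,.45)])
"
```

```text
t 6.5 [ 566.4 -247.4  183.8] psi 3.145 tilt 0.002 open 39.5 g 0.0 F [-0.1  0.5  0.2] M [ 0.08 -0.12 -0.  ] q6 -2.03
0.45 0.0053 0.0375 0.0122 0 0 0.001; 0.45 0.0054 0.0375 0.0123 0 0.001 0.001; 0.45 0.0053 0.0376 0.0122 -0.001 0 0; 0.45 0.0054 0.0375 0.0123 0 0.001 0.001; 0.45 0.0054 0.0374 0.0123 0 0 0.001; 0.45 0.0054 0.0375 0.0123 0 0 0.001
```

Request:
{"api": "arm_command", "payload": {"plan": "0.45 0.0054 0.0375 0.0123 0 0 0.001; 0.45 0.0054 0.0375 0.0123 0 0 0.001; 0.45 0.0054 0.0375 0.0123 0 0 0.001; 0.45 0.0054 0.0375 0.0123 0 0 0.001; 0.45 0.0054 0.0375 0.0123 0 0 0.001; 0.45 0.0054 0.0375 0.0123 0 0 0; 0.45 0 0 0 0 0 0; 0.45 0 0 0 0 0 0; 0.45 0 0 0 0 0 0"}}

```text
clock: 7.35
position: [533.0, -22.9, 108.1]
tool_rot: [-0.001, 0.001, 1.0, -0.0]
wrist_force: [-0.7, -0.9, 0.3]
opening: 39.6
gripper_force: 0.0
```

```bash
python3 -c "
from h import *
st()
c=cap('top');print('rail',rect(c,lambda im:im.min(2)>200,30,box=(304,380,200,270)))
q=cloud(c).reshape(-1,3)
k=q[(abs(q[:,0]-567)<45)&(abs(q[:,1]+247)<45)&(q[:,2]>72)&(q[:,2]<95)]
m=k.mean(0); w,v=np.linalg.eigh(np.cov((k-m)[:,:2].T)); print('knob',len(k),m,np.sqrt(w*12),np.arctan2(v[1,1],v[0,1]))
im=np.vstack([cv2.resize(c['pixels'][195:285,300:420],(720,540),interpolation=cv2.INTER_CUBIC)]); cv2.imwrite('pics/d2.png',im)
plan([(534,-22.5,61,3.14,0,.45)])
"
```

```text
t 7.3 [533.  -22.9 108.1] psi 3.140 tilt -0.001 open 39.6 g 0.0 F [-0.7 -0.9  0.3] M [ 0.05 -0.18  0.01] q6 -1.66
rail [(array([ 462.9, -160.3]), -1.567, array([64.6, 25.4], dtype=float32)), (array([ 598.9, -164.4]), -1.565, array([50.3,  6.8], dtype=float32)), (array([ 629.9, -165.7]), -1.565, array([48.8,  7.4], dtype=float32))]
knob 97 [ 569.30368654 -244.73920429   83.9237464 ] [17.88086971 53.8475036 ] 3.1267622908838404
0.45 -0.0003 0.0004 0.0238 0 0 -0.001; 0.45 -0.0003 0.0004 0.0238 0 0 0
```

View pics/d2.png

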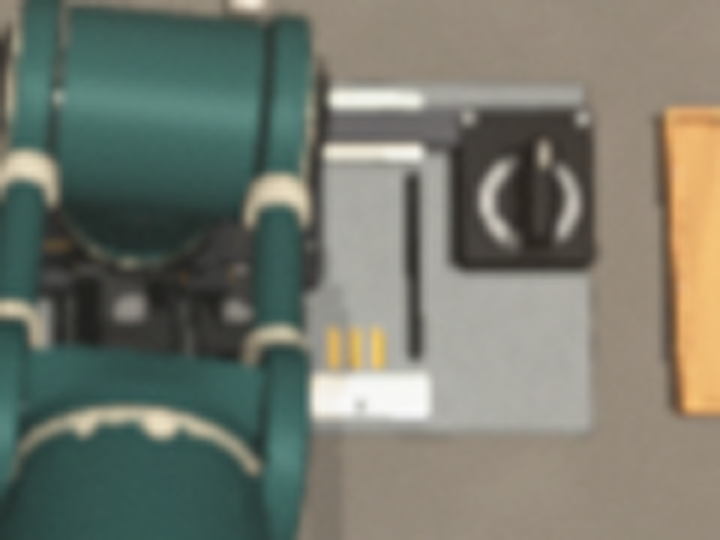

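Rail is open: the white stop edge shows at (370,150), and the wing lies along x at (540,200). Gripping full1 next.

Request:
{"api": "arm_command", "payload": {"plan": "0.45 0 0 0.024 0 0 0; 0.45 0 0 0.023 0 0 0; 0.45 0 0 0 0 0 0; 0.2 0 0 0 0 0 0; 0 0 0 0 0 0 0; 0 0 0 0 0 0 0; 0 0 0 0 0 0 0; 0 0 0 0 0 0 0", "force": 40}}

```text
clock: 8.2
position: [534.5, -22.7, 63.2]
tool_rot: [0.001, 0.001, 1.0, -0.0]
wrist_force: [0.4, -4.0, 5.0]
opening: 23.9
gripper_force: 40.0
```

```bash
python3 -c "
from h import *
st()"
```

```text
t 8.2 [534.5 -22.7  63.2] psi 3.140 tilt 0.003 open 23.9 g 40.0 F [ 0.4 -4.   5. ] M [-0.44 -0.13 -0.09] q6 -1.66
```

```bash
cat >> h.py <<'E'
def tip(tx,tz,y,th,dx,h,op,psi=3.14159,n=None):
    """TCP waypoint with the tongue tip's lower edge at (tx,tz); TCP at pack (dx,h)"""
    a,b=68+dx,h; w=(tx+a*np.cos(th)-b*np.sin(th),y,tz+a*np.sin(th)+b*np.cos(th),psi,th,op)
    return w+(n,) if n else w
E
python3 -c "
from h import *
st(); k=dict(dx=.5,h=51,op=0); T=466
W=[tip(T,12,-22.7,t,**k) for t in (.07,.14,.21,.28)]
W+=[tip(T+14,16.5,-22.7,.28,**k),tip(T+14,60,-22.7,.28,**k),tip(T+14,100,-22.7,.14,**k),tip(T+14,115,-22.7,0,**k)]
plan(W)
print('---'); s=tip(T+14,115,-22.7,0,**k); plan([(545,-447,165,3.16,0,0)],start=s,vm=43)
"
```

```text
t 8.2 [534.5 -22.7  63.2] psi 3.140 tilt 0.003 open 23.9 g 40.0 F [ 0.4 -4.   5. ] M [-0.44 -0.13 -0.09] q6 -1.66
0 0.0037 0 -0.0045 -0.001 -0.067 -0.001; 0 0.0037 0 -0.0047 0 -0.07 0; 0 0.0037 0 -0.0046 0 -0.07 0; 0 0.0038 0 -0.0047 0 -0.07 0; 0 -0.0147 0 -0.0005 0 0 0; 0 -0.012 0 -0.0418 0 0 0; 0 -0.0088 0 -0.0142 0 0.07 0; 0 -0.0077 0 -0.0147 0 0.07 0; 0 -0.0043 0 -0.0024 0 0.07 0; 0 -0.0041 0 -0.0027 0 0.07 0

---
0 0.0003 -0.0424 0.0001 0 0 -0.002; 0 0.0005 -0.0425 0.0001 0 0 -0.002; 0 0.0005 -0.0424 0.0001 0 0 -0.002; 0 0.0006 -0.0424 0.0001 0 0 -0.001; 0 0.0007 -0.0424 0.0001 0 0 -0.002; 0 0.0007 -0.0425 0.0001 0 0 -0.002; 0 0.0008 -0.0424 0.0001 0 0 -0.002; 0 0.0009 -0.0424 0.0001 0 0 -0.002; 0 0.001 -0.0424 0.0001 0 0 -0.002; 0 0.0011 -0.0424 0.0001 0 0 -0.001
```

Request:
{"api": "arm_command", "payload": {"plan": "0 0.0037 0 -0.0046 0 -0.068 0; 0 0.0037 0 -0.0047 0 -0.07 0; 0 0.0037 0 -0.0046 0 -0.07 0; 0 0.0038 0 -0.0047 0 -0.07 0; 0 0 0 0 0 0 0; 0 -0.0147 0 -0.0005 0 0 0; 0 0 0 0 0 0 0"}}

```text
clock: 8.9
position: [531.5, -22.1, 83.7]
tool_rot: [0.139, 0.001, 0.99, -0.0]
wrist_force: [0.4, -0.3, -2.7]
opening: 23.9
gripper_force: 40.0
```

```bash
python3 -c "
from h import *
st(); c=cap('side'); cv2.imwrite('pics/s3.png',cv2.resize(c['pixels'][225:345,285:405],(600,600),interpolation=cv2.INTER_CUBIC))"
```

```text
t 8.9 [531.5 -22.1  83.7] psi 3.140 tilt 0.278 open 23.9 g 40.0 F [ 0.4 -0.3 -2.7] M [0.08 0.09 0.03] q6 -1.71
```

View pics/s3.png

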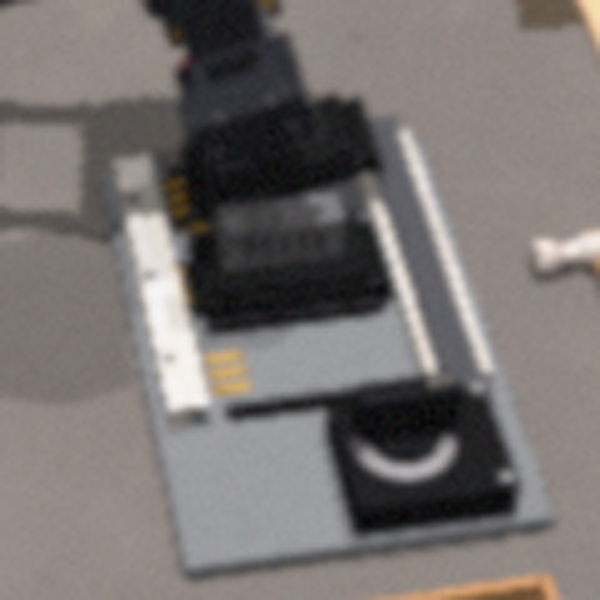

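Full1 is tilted up and its tongue is clear of the lip. Carrying it to the tray.

Request:
{"api": "arm_command", "payload": {"plan": "0 -0.012 0 -0.042 0 0 0; 0 -0.009 0 -0.014 0 0.07 0; 0 -0.008 0 -0.015 0 0.07 0; 0 -0.004 0 -0.003 0 0.07 0; 0 -0.004 0 -0.003 0 0.07 0; 0 0 0 0 0 0 0"}}

```text
clock: 9.55
position: [548.8, -22.2, 165.5]
tool_rot: [-0.002, 0.001, 1.0, 0.0]
wrist_force: [-0.4, 0.2, -2.6]
opening: 23.9
gripper_force: 40.0
```

Request:
{"api": "arm_command", "payload": {"plan": "0 0.0003 -0.0424 0 0 0 -0.002; 0 0.0005 -0.0425 0 0 0 -0.002; 0 0.0005 -0.0424 0 0 0 -0.002; 0 0.0006 -0.0424 0 0 0 -0.002; 0 0.0007 -0.0424 0 0 0 -0.002; 0 0.0007 -0.0425 0 0 0 -0.002; 0 0.0008 -0.0424 0 0 0 -0.002; 0 0.0009 -0.0424 0 0 0 -0.002; 0 0.001 -0.0424 0 0 0 -0.002; 0 0.001 -0.0424 0 0 0 -0.002"}}

```text
clock: 10.55
position: [541.9, -447.0, 164.0]
tool_rot: [-0.002, -0.009, 1.0, 0.001]
wrist_force: [-0.1, -0.8, -1.7]
opening: 23.7
gripper_force: 40.0
```

Request:
{"api": "arm_command", "payload": {"plan": "0 0 0 0 0 0 0; 0 0 0 0 0 0 0; 0 0 0 0 0 0 0"}}

```text
clock: 10.85
position: [542.5, -444.9, 164.4]
tool_rot: [-0.002, -0.009, 1.0, 0.001]
wrist_force: [-1.4, -0.2, -2.4]
opening: 23.5
gripper_force: 40.0
```

```bash
python3 -c "
from h import *
st(); plan([(545,-447,75,3.16,0,0),(545,-447,57,3.16,0,0,3)])"
```

```text
t 10.8 [ 542.5 -444.9  164.4] psi 3.160 tilt -0.004 open 23.5 g 40.0 F [-1.4 -0.2 -2.4] M [ 0.07 -0.17 -0.01] q6 -2.31
0 -0.0014 -0.0012 0.0447 0.001 -0.002 0; 0 -0.0013 -0.0011 0.0447 0.001 -0.002 0; 0 0 0 0.006 0 0 0; 0 0 0 0.006 0 0 0; 0 0 0 0.006 0 0 0
```

Request:
{"api": "arm_command", "payload": {"plan": "0 -0.0014 -0.0012 0.044 0 0 0; 0 -0.0013 -0.0011 0.044 0 0 0; 0 0 0 0.006 0 0 0; 0 0 0 0.006 0 0 0; 0 0 0 0.006 0 0 0; 0 0 0 0 0 0 0"}}

```text
clock: 11.45
position: [547.4, -449.3, 62.3]
tool_rot: [0.0, -0.009, 1.0, -0.001]
wrist_force: [-0.2, -0.4, -1.9]
opening: 23.8
gripper_force: 40.0
```

Request:
{"api": "arm_command", "payload": {"plan": "0.4 0 0 0 0 0 0; 0.45 0 0 0 0 0 0; 0.45 0 0 0 0 0 0; 0.45 0 0 -0.03 0 0 0; 0.45 0 0 -0.04 0 0 0; 0.45 0 0 0 0 0 0; 0.45 0 0 0 0 0 0"}}

```text
clock: 12.15
position: [547.1, -449.8, 132.3]
tool_rot: [0.001, -0.009, 1.0, -0.001]
wrist_force: [-0.2, 0.7, -0.7]
opening: 39.8
gripper_force: 0.0
```

```bash
python3 -c "
from h import *
st(); plan([(534,-88.3,110,3.14,0,.45)])"
```

```text
t 12.2 [ 547.1 -449.8  132.3] psi 3.160 tilt 0.001 open 39.8 g 0.0 F [-0.2  0.7 -0.7] M [ 0.07 -0.15  0.05] q6 -2.31
0.45 0.0007 0.0402 0.0024 0 0 0.002; 0.45 0.0008 0.0402 0.0023 -0.001 0 0.002; 0.45 0.0009 0.0402 0.0024 0 0 0.003; 0.45 0.0011 0.0402 0.0024 0 0.001 0.002; 0.45 0.001 0.0402 0.0024 -0.001 0 0.002; 0.45 0.0012 0.0401 0.0024 0 0 0.002; 0.45 0.0013 0.0402 0.0025 0 0 0.002; 0.45 0.0013 0.0402 0.0024 -0.001 0 0.002; 0.45 0.0014 0.0402 0.0025 0 0 0.003
```

Request:
{"api": "arm_command", "payload": {"plan": "0.45 0.0007 0.0402 0.0024 0 0 0.002; 0.45 0.0008 0.0402 0.0024 0 0 0.002; 0.45 0.0009 0.0402 0.0024 0 0 0.003; 0.45 0.001 0.0402 0.0024 0 0 0.002; 0.45 0.001 0.0402 0.0024 0 0 0.002; 0.45 0.0012 0.0401 0.0024 0 0 0.002; 0.45 0.0013 0.0402 0.0025 0 0 0.002; 0.45 0.0013 0.0402 0.0024 0 0 0.002; 0.45 0.0014 0.0402 0.0025 0 0 0.003; 0.45 0 0 0 0 0 0"}}

```text
clock: 13.15
position: [530.5, -82.9, 105.7]
tool_rot: [-0.003, -0.001, 1.0, 0.001]
wrist_force: [-0.7, -1.3, 0.2]
opening: 39.7
gripper_force: 0.0
```

Request:
{"api": "arm_command", "payload": {"plan": "0.45 0 0 0 0 0 0; 0.45 0 0 0 0 0 0"}}

```text
clock: 13.35
position: [532.7, -87.8, 107.4]
tool_rot: [-0.002, 0.001, 1.0, -0.0]
wrist_force: [0.4, 0.1, -0.4]
opening: 39.5
gripper_force: 0.0
```

```bash
python3 -c "
from h import *
st(); p=[pose()[0]]
plan([(534,-88.3,62,3.14,0,.45)])"
```

```text
t 13.3 [532.7 -87.8 107.4] psi 3.140 tilt -0.003 open 39.5 g 0.0 F [ 0.4  0.1 -0.4] M [ 0.07 -0.15 -0.  ] q6 -1.78
0.45 -0.0007 -0.0003 0.0227 0 -0.002 0; 0.45 -0.0007 -0.0002 0.0227 0 -0.001 0
```

Request:
{"api": "arm_command", "payload": {"plan": "0.45 0 0 0.024 0 0 0; 0.45 0 0 0.023 0 0 0; 0.45 0 0 0 0 0 0; 0.2 0 0 0 0 0 0; 0 0 0 0 0 0 0; 0 0 0 0 0 0 0; 0 0 0 0 0 0 0; 0 0 0 0 0 0 0", "force": 40}}

```text
clock: 14.15
position: [533.5, -87.6, 61.9]
tool_rot: [-0.0, 0.001, 1.0, -0.0]
wrist_force: [-1.3, -2.5, 1.8]
opening: 23.9
gripper_force: 40.0
```

```bash
python3 -c "
from h import *
st()
p=pose()[0]
k=dict(dx=p[0]-534,h=p[2]-12,op=0); T=466; y=p[1]
W=[tip(T,12,y,t,**k) for t in (.07,.14,.21,.28)]
W+=[tip(T+14,16.5,y,.28,**k),tip(T+14,60,y,.28,**k),tip(T+14,100,y,.14,**k),tip(T+14,115,y,0,**k)]
plan(W)
print('---'); s=tip(T+14,115,y,0,**k); plan([(545,-373,165,3.16,0,0)],start=s,vm=43)
"
```

```text
t 14.2 [533.5 -87.6  61.9] psi 3.140 tilt -0.001 open 23.9 g 40.0 F [-1.3 -2.5  1.8] M [-0.34  0.02  0.  ] q6 -1.78
0 0.0037 0 -0.0046 -0.001 -0.071 -0.001; 0 0.0036 0 -0.0046 0 -0.07 0; 0 0.0037 0 -0.0046 0 -0.07 0; 0 0.0036 0 -0.0046 0 -0.07 0; 0 -0.0147 0 -0.0004 0 0 0; 0 -0.012 0 -0.0418 0 0 0; 0 -0.0087 0 -0.0143 0 0.07 0; 0 -0.0076 0 -0.0148 0 0.07 0; 0 -0.0042 0 -0.0025 0 0.07 0; 0 -0.0041 0 -0.0028 0 0.07 0

---
0 0.0004 -0.0408 0 0 0 -0.003; 0 0.0004 -0.0407 0 0 0 -0.002; 0 0.0006 -0.0408 0 0 0 -0.003; 0 0.0007 -0.0408 0 0 0 -0.003; 0 0.0008 -0.0407 0 0 0 -0.002; 0 0.0008 -0.0408 0 0 0 -0.003; 0 0.001 -0.0407 -0.0001 0 0 -0.002
```

Request:
{"api": "arm_command", "payload": {"plan": "0 0.0037 0 -0.0046 0 -0.07 0; 0 0.0036 0 -0.0046 0 -0.07 0; 0 0.0037 0 -0.0046 0 -0.07 0; 0 0.0036 0 -0.0046 0 -0.07 0; 0 0 0 0 0 0 0; 0 -0.0147 0 -0.0005 0 0 0; 0 0 0 0 0 0 0"}}

```text
clock: 14.85
position: [532.9, -87.3, 83.3]
tool_rot: [0.139, 0.001, 0.99, -0.0]
wrist_force: [0.6, 0.0, -2.8]
opening: 23.5
gripper_force: 40.0
```

Request:
{"api": "arm_command", "payload": {"plan": "0 -0.012 0 -0.042 0 0 0; 0 -0.009 0 -0.014 0 0.07 0; 0 -0.008 0 -0.015 0 0.07 0; 0 -0.004 0 -0.003 0 0.07 0; 0 -0.004 0 -0.003 0 0.07 0; 0 0 0 0 0 0 0"}}

```text
clock: 15.45
position: [550.2, -87.2, 165.1]
tool_rot: [-0.001, 0.0, 1.0, -0.0]
wrist_force: [0.6, 0.2, -3.0]
opening: 23.9
gripper_force: 40.0
```

Request:
{"api": "arm_command", "payload": {"plan": "0 0.0004 -0.0408 0 0 0 -0.003; 0 0.0004 -0.0407 0 0 0 -0.003; 0 0.0006 -0.0408 0 0 0 -0.003; 0 0.0007 -0.0408 0 0 0 -0.003; 0 0.0008 -0.0407 0 0 0 -0.002; 0 0.0008 -0.0408 0 0 0 -0.003; 0 0.001 -0.0407 0 0 0 -0.002; 0 0 0 0 0 0 0; 0 0 0 0 0 0 0; 0 0 0 0 0 0 0"}}

```text
clock: 16.45
position: [544.1, -371.2, 163.8]
tool_rot: [-0.002, -0.009, 1.0, 0.001]
wrist_force: [0.8, 0.6, -2.9]
opening: 23.9
gripper_force: 40.0
```

```bash
python3 -c "
from h import *
st(); plan([(545,-373,75,3.16,0,0),(545,-373,57,3.16,0,0,3)])
c=cap('top');q=cloud(c).reshape(-1,3)
for (x,y) in [(547,-449),(580,232.7),(422.8,239)]:
    z0=50 if y<0 else 45
    k=q[(abs(q[:,0]-x)<60)&(abs(q[:,1]-y)<40)&(q[:,2]>z0)&(q[:,2]<75)]
    if len(k)>20: m=k.mean(0);w,v=np.linalg.eigh(np.cov((k-m)[:,:2].T)); print(len(k),m,np.sqrt(w*12),np.arctan2(v[1,1],v[0,1])%np.pi)
"
```

```text
t 16.4 [ 544.1 -371.2  163.8] psi 3.159 tilt -0.004 open 23.9 g 40.0 F [ 0.8  0.6 -2.9] M [ 0.08 -0.12  0.06] q6 -2.22
0 -0.0006 -0.001 0.0444 0.001 -0.002 0; 0 -0.0005 -0.001 0.0444 0.001 -0.002 -0.001; 0 0 0 0.006 0 0 0; 0 0 0 0.006 0 0 0; 0 0 0 0.006 0 0 0

167 [579.5790428  232.7004892   56.10881968] [24.67686563 71.30171001] 3.0433551930861165
175 [422.75238959 238.63729388  55.95102005] [24.93018667 70.24287878] 0.24080130215761253
```

Request:
{"api": "arm_command", "payload": {"plan": "0 0 0 0.044 0 0 0; 0 0 0 0.044 0 0 0; 0 0 0 0.007 0 0 0; 0 0 0 0.007 0 0 0; 0 0 0 0.005 0 0 0; 0 0 0 0 0 0 0; 0 0 0 0 0 0 0; 0 0 0 0.002 0 0 0"}}

```text
clock: 17.3
position: [545.8, -373.5, 58.2]
tool_rot: [0.0, -0.009, 1.0, -0.001]
wrist_force: [0.8, -0.0, -3.2]
opening: 23.8
gripper_force: 40.0
```

Request:
{"api": "arm_command", "payload": {"plan": "0.4 0 0 0 0 0 0; 0.45 0 0 0 0 0 0; 0.45 0 0 0 0 0 0; 0.45 0 0 -0.03 0 0 0; 0.45 0 0 -0.045 0 0 0; 0.45 0 0 -0.03 0 0 0; 0.45 0 0 0 0 0 0; 0.45 0 0 0 0 0 0"}}

```text
clock: 18.1
position: [545.3, -373.0, 162.4]
tool_rot: [0.0, -0.009, 1.0, -0.001]
wrist_force: [-0.0, -1.4, -1.0]
opening: 39.5
gripper_force: 0.0
```

```bash
python3 -c "
from h import *
st(); plan([(545,-100,160,3.2,0,.45),(579,231.5,120,3.043,0,.6)],vm=43)"
```

```text
t 18.1 [ 545.3 -373.   162.4] psi 3.159 tilt 0.000 open 39.5 g 0.0 F [-0.  -1.4 -1. ] M [ 0.03 -0.16  0.02] q6 -2.22
0.45 -0.0006 0.039 0.0003 0 0 -0.006; 0.45 -0.0009 0.039 0.0003 0 0 -0.006; 0.45 -0.0011 0.039 0.0003 -0.001 0 -0.006; 0.45 -0.0013 0.0389 0.0003 0 0 -0.006; 0.45 -0.0016 0.039 0.0003 0 0 -0.005; 0.45 -0.0017 0.039 0.0003 0 0 -0.006; 0.45 -0.002 0.0389 0.0004 -0.001 0 -0.006; 0.6 -0.0067 0.0411 0.005 0 0 0.02; 0.6 -0.0058 0.0413 0.005 0 0 0.019; 0.6 -0.005 0.0413 0.005 0 0 0.02

0.6 -0.0042 0.0415 0.0051 0 0 0.019; 0.6 -0.0035 0.0415 0.005 0 0 0.02; 0.6 -0.0026 0.0415 0.005 0 0 0.02; 0.6 -0.0017 0.0417 0.005 0 0 0.019; 0.6 -0.001 0.0416 0.005 0 0 0.02
```

Request:
{"api": "arm_command", "payload": {"plan": "0.45 -0.0006 0.039 0 0 0 -0.006; 0.45 -0.0009 0.039 0 0 0 -0.006; 0.45 -0.0011 0.039 0 0 0 -0.006; 0.45 -0.0013 0.0389 0.001 0 0 -0.006; 0.45 -0.0016 0.039 0.001 0 0 -0.005; 0.45 -0.0017 0.039 0 0 0 -0.006; 0.45 -0.002 0.0389 0 0 0 -0.006; 0.6 -0.0067 0.0411 0.005 0 0 0.02; 0.6 -0.0058 0.0413 0.005 0 0 0.019; 0.6 -0.005 0.0413 0.005 0 0 0.02"}}

```text
clock: 19.1
position: [555.3, 26.3, 141.6]
tool_rot: [-0.003, 0.001, 1.0, -0.0]
wrist_force: [0.6, 0.0, 0.4]
opening: 52.6
gripper_force: 0.0
```

Request:
{"api": "arm_command", "payload": {"plan": "0.6 -0.0042 0.0415 0.005 0 0 0.019; 0.6 -0.0035 0.0415 0.005 0 0 0.02; 0.6 -0.0026 0.0415 0.005 0 0 0.02; 0.6 -0.0017 0.0417 0.005 0 0 0.019; 0.6 -0.001 0.0416 0.005 0 0 0.02; 0.6 0 0 0 0 0 0; 0.6 0 0 0 0 0 0; 0.6 0 0 0 0 0 0; 0.6 0 0 0 0 0 0"}}

```text
clock: 20.0
position: [577.9, 230.4, 118.5]
tool_rot: [-0.002, 0.05, 0.999, -0.0]
wrist_force: [-0.2, -0.2, -0.1]
opening: 53.0
gripper_force: 0.0
```

```bash
python3 -c "
from h import *
st()
c=cap('top'); q=cloud(c).reshape(-1,3)
for (x,y) in [(547,-449),(545,-373),(580,232.7),(422.8,239)]:
    z0=50 if y<0 else 45
    k=q[(abs(q[:,0]-x)<60)&(abs(q[:,1]-y)<38)&(q[:,2]>z0)&(q[:,2]<75)]
    if len(k)>20: m=k.mean(0);w,v=np.linalg.eigh(np.cov((k-m)[:,:2].T)); print(len(k),m,np.sqrt(w*12),np.arctan2(v[1,1],v[0,1])%np.pi)
cv2.imwrite('pics/t4.png',np.vstack([cv2.resize(c['pixels'][190:300,160:480],(800,275),interpolation=cv2.INTER_CUBIC),cv2.resize(cap('side')['pixels'][140:250,220:540],(800,275),interpolation=cv2.INTER_CUBIC)]))
plan([(579,231.5,50,3.043,0,.6)])
"
```

```text
t 20.0 [577.9 230.4 118.5] psi 3.041 tilt -0.003 open 53.0 g 0.0 F [-0.2 -0.2 -0.1] M [ 0.08 -0.1  -0.  ] q6 -1.13
177 [ 549.15310569 -444.76191205   59.4435556 ] [26.24760141 70.47632966] 0.0071215527949912705
174 [ 545.57395831 -368.88742863   60.15682013] [25.57381166 72.11194643] 0.01591084042280322
0.6 -0.0004 0.0005 0.0345 0 -0.001 -0.001; 0.6 -0.0003 0.0005 0.0346 0 -0.001 -0.001
```

View pics/t4.png

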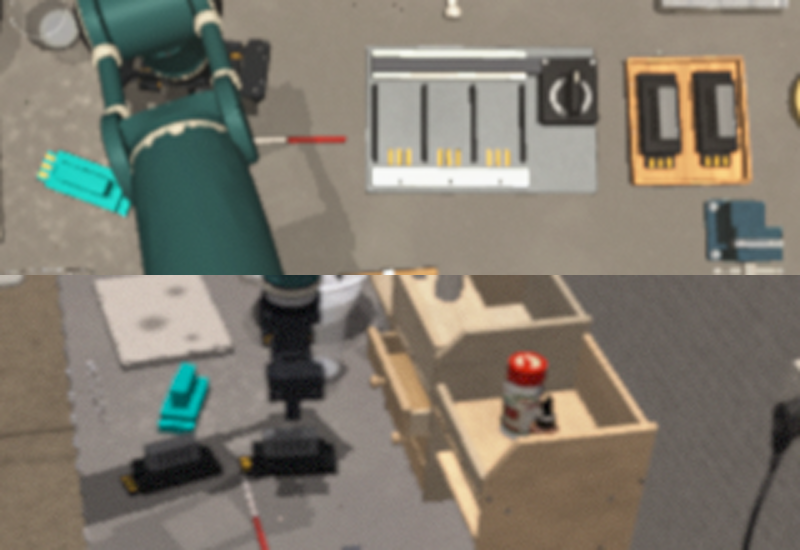

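Both full packs lie flat in the tray at (657,122) and (713,120), all three bays are empty, and pack A is undisturbed beneath the gripper. Gripping it.

Request:
{"api": "arm_command", "payload": {"plan": "0.6 -0.0005 0.0005 0.034 0 0 0; 0.6 0 0.0005 0.034 0 0 0; 0.6 0 0 0 0 0 0; 0.2 0 0 0 0 0 0; 0 0 0 0 0 0 0; 0 0 0 0 0 0 0; 0 0 0 0 0 0 0; 0 0 0 0 0 0 0; 0 0 0 0 0 0 0", "force": 40}}

```text
clock: 21.0
position: [580.1, 232.9, 53.0]
tool_rot: [0.0, 0.049, 0.999, 0.0]
wrist_force: [-0.9, -1.9, 6.1]
opening: 23.8
gripper_force: 40.0
```

```bash
python3 -c "
from h import *
st(); p=pose()[0]; ps=3.041
plan([(p[0],p[1],150,3.041,0,0),(540,60,150,3.1416,0,0),(560,-21.5,140,3.1416,.1,0),(560,-21.5,140,3.1416,.28,0)],vm=40)
"
```

```text
t 21.0 [580.1 232.9  53. ] psi 3.043 tilt 0.001 open 23.8 g 40.0 F [-0.9 -1.9  6.1] M [-0.43 -0.06  0.02] q6 -1.13
0 0 0 -0.0323 0 0 0.001; 0 -0.0001 0 -0.0324 0 0.001 0; 0 0.0001 0 -0.0323 0 0 0.001; 0 0.0045 -0.0352 0 0 0 -0.02; 0 0.0052 -0.0351 0 0 0 -0.02; 0 0.0059 -0.035 0 0 0 -0.02; 0 0.0066 -0.0349 0 0 0 -0.02; 0 0.0073 -0.0347 0 0 0 -0.02; 0 -0.0067 -0.0272 0.0033 0 -0.033 0; 0 -0.0066 -0.0272 0.0035 0 -0.034 0

0 -0.0064 -0.0271 0.0038 0 -0.033 0; 0 0 0 0 0 -0.09 0; 0 0 0 0 0 -0.09 -0.001
```

Request:
{"api": "arm_command", "payload": {"plan": "0 0 0 -0.032 0 0 0; 0 0 0 -0.033 0 0 0; 0 0 0 -0.032 0 0 0; 0 0.0045 -0.0352 0 0 0 -0.02; 0 0.0052 -0.0351 0 0 0 -0.02; 0 0.0059 -0.035 0 0 0 -0.02; 0 0.0066 -0.0349 0 0 0 -0.02; 0 0.0073 -0.0347 0 0 0 -0.02; 0 -0.0067 -0.0272 0.0034 0 -0.033 0; 0 -0.0066 -0.0272 0.0035 0 -0.034 0"}}

```text
clock: 22.0
position: [551.9, 4.5, 140.8]
tool_rot: [0.033, -0.0, 0.999, 0.0]
wrist_force: [0.3, 0.6, -3.8]
opening: 23.7
gripper_force: 40.0
```

Request:
{"api": "arm_command", "payload": {"plan": "0 -0.0064 -0.0271 0.0038 0 -0.033 0; 0 0 0 0 0 -0.09 0; 0 0 0 0 0 -0.09 0; 0 0 0 0 0 0 0; 0 0 0 0 0 0 0; 0 0 0 0 0 0 0"}}

```text
clock: 22.6
position: [560.0, -21.3, 138.5]
tool_rot: [0.138, -0.001, 0.99, 0.0]
wrist_force: [-0.3, -0.1, -2.5]
opening: 23.7
gripper_force: 40.0
```

Run:
```python
from h import *
st()
c=cap('top'); z=np.load('top0.npz'); 
for u in ((374+424)/5+160,(424+473)/5+160,(473+522)/5+160): print(ray(c,[u-.5,190+120/2.5],21.5)[0])
q=cloud(c).reshape(-1,3); 
for x in range(585,640,4):
    k=q[(abs(q[:,0]-x)<3)&(abs(q[:,1]+165)<25)]; print(x,len(k),np.round(np.median(k[:,2]),1),end=' | ')
p=pose()[0]
# ridge seen from side
```

```text
t 22.6 [560.  -21.3 138.5] psi 3.143 tilt 0.278 open 23.7 g 40.0 F [-0.3 -0.1 -2.5] M [0.05 0.12 0.02] q6 -1.70
[538.93665457 -20.88826614  21.5       ]
[539.24295278 -86.96526182  21.5       ]
[ 539.54685999 -152.52645112   21.5       ]
585 21 12.0 | 589 25 14.3 | 593 21 14.2 | 597 36 13.7 | 601 50 25.7 | 605 41 37.7 | 609 29 39.3 | 613 30 39.5 | 617 25 39.2 | 621 22 41.0 | 625 16 40.4 | 629 15 26.2 | 633 28 26.1 | 637 12 23.0 |
```

Run:
```python
from h import *
k=dict(dx=.5,h=52,op=0); y=-21.8
plan([tip(485,40,y,.28,**k),tip(482,17,y,.28,n=2,**k)])
```

```text
0 0.0311 -0.0005 0.022 0 -0.002 0.002; 0 0.0046 0 0.0106 0 0 0; 0 0.0047 0 0.0107 0 0 0
```

Request:
{"api": "arm_command", "payload": {"plan": "0 0.031 -0.0005 0.022 0 -0.002 0; 0 0.0046 0 0.0106 0 0 0; 0 0.0047 0 0.0107 0 0 0; 0 0 0 0 0 0 0; 0 0 0 0 0 0 0; 0 0 0 0 0 0 0"}}

```text
clock: 23.25
position: [534.2, -22.1, 86.5]
tool_rot: [0.141, -0.001, 0.99, -0.0]
wrist_force: [-0.6, 0.4, -2.6]
opening: 23.8
gripper_force: 40.0
```

```bash
python3 -c "
from h import *
st()"
```

```text
t 23.2 [534.2 -22.1  86.5] psi 3.143 tilt 0.282 open 23.8 g 40.0 F [-0.6  0.4 -2.6] M [0.08 0.13 0.04] q6 -1.72
```

Request:
{"api": "arm_command", "payload": {"plan": "0 0.0006 0 0.0019 0 0 0; 0 0.0003 0 0.001 0 0 0; 0 0 0 0 0 0 0"}}

```text
clock: 23.55
position: [532.5, -22.0, 82.4]
tool_rot: [0.14, -0.001, 0.99, 0.0]
wrist_force: [-0.0, 0.5, -3.8]
opening: 23.7
gripper_force: 40.0
```

```bash
python3 -c "
from h import *
st(); c=cap('side'); cv2.imwrite('pics/s5.png',cv2.resize(c['pixels'][225:345,285:405],(600,600),interpolation=cv2.INTER_CUBIC))"
```

```text
t 23.6 [532.5 -22.   82.4] psi 3.143 tilt 0.280 open 23.7 g 40.0 F [-0.   0.5 -3.8] M [0.04 0.13 0.02] q6 -1.72
```

View pics/s5.png

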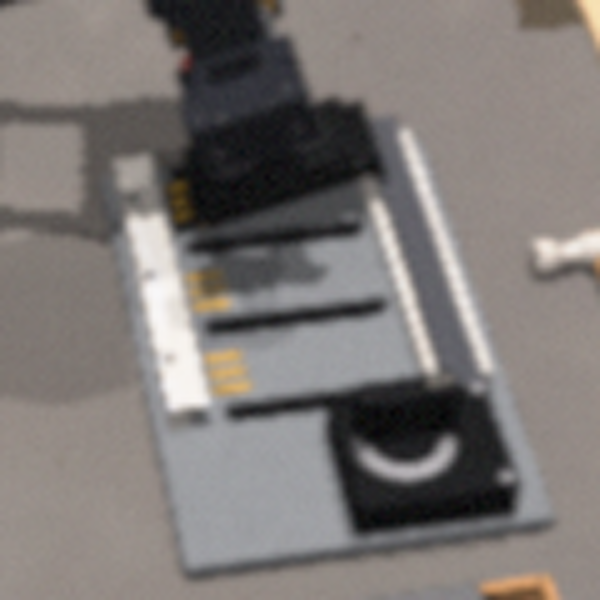

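Pack is tilted over bay 1, tongue just in front of the lip. Feeling for the floor.

Request:
{"api": "arm_command", "payload": {"plan": "0 0.0003 0 0.001 0 0 0; 0 0 0 0 0 0 0"}}

```text
clock: 23.8
position: [532.9, -22.1, 81.7]
tool_rot: [0.14, -0.001, 0.99, 0.0]
wrist_force: [-0.2, 1.1, -1.4]
opening: 23.5
gripper_force: 40.0
```

Request:
{"api": "arm_command", "payload": {"plan": "0 0.0003 0 0.001 0 0 0; 0 0 0 0 0 0 0"}}

```text
clock: 24.0
position: [533.4, -22.2, 81.1]
tool_rot: [0.141, -0.001, 0.99, -0.0]
wrist_force: [0.1, 0.7, 2.6]
opening: 23.9
gripper_force: 40.0
```

Request:
{"api": "arm_command", "payload": {"plan": "0 -0.0003 0 -0.001 0 0 0; 0 0.0038 0 -0.0011 0 0 0; 0 0.0038 0 -0.0011 0 0 0; 0 0.0038 0 -0.0011 0 0 0; 0 0 0 0 0 0 0; 0 0 0 0 0 0 0"}}

```text
clock: 24.6
position: [520.2, -22.1, 81.2]
tool_rot: [0.139, -0.001, 0.99, 0.0]
wrist_force: [0.3, 0.2, 0.8]
opening: 23.7
gripper_force: 40.0
```

Request:
{"api": "arm_command", "payload": {"plan": "0 0.0014 0 -0.0004 0 0 0; 0 0.0014 0 -0.0004 0 0 0; 0 0 0 0 0 0 0"}}

```text
clock: 24.9
position: [518.0, -22.1, 81.5]
tool_rot: [0.14, -0.001, 0.99, 0.0]
wrist_force: [1.9, 0.0, 1.1]
opening: 23.5
gripper_force: 40.0
```

Request:
{"api": "arm_command", "payload": {"plan": "0 0.001 0 -0.0003 0 0 0; 0 0 0 0 0 0 0"}}

```text
clock: 25.1
position: [517.6, -22.1, 81.9]
tool_rot: [0.141, -0.001, 0.99, 0.0]
wrist_force: [4.2, 0.1, 0.6]
opening: 23.4
gripper_force: 40.0
```

Run:
```python
from h import *
st(); k=dict(dx=.5,h=51.2,op=0,n=1); y=-22.1
plan([tip(467,12.5,y,t,**k) for t in (.21,.14,.07,.03)])
```

```text
t 25.1 [517.6 -22.1  81.9] psi 3.143 tilt 0.282 open 23.4 g 40.0 F [4.2 0.1 0.6] M [ 0.04 -0.73  0.  ] q6 -1.73
0 -0.0041 0 0.0064 0 0.072 0.001; 0 -0.0034 0 0.0049 0 0.07 0; 0 -0.0034 0 0.005 0 0.07 0; 0 -0.002 0 0.0027 0 0.04 0
```

Request:
{"api": "arm_command", "payload": {"plan": "0 -0.0041 0 0.0058 0 0.072 0; 0 -0.0034 0 0.005 0 0.07 0; 0 0 0 0 0 0 0; 0 0 0 0 0 0 0"}}

```text
clock: 25.5
position: [527.8, -22.2, 73.2]
tool_rot: [0.07, -0.001, 0.998, -0.0]
wrist_force: [2.7, -0.6, 3.6]
opening: 23.4
gripper_force: 40.0
```

Request:
{"api": "arm_command", "payload": {"plan": "0 -0.0034 0 0.005 0 0.07 0; 0 -0.002 0 0.0027 0 0.04 0; 0 0 0 0 0 0 0; 0 0 0 0 0 0 0"}}

```text
clock: 25.9
position: [532.6, -22.1, 65.8]
tool_rot: [0.015, -0.001, 1.0, 0.0]
wrist_force: [3.8, -1.4, 2.3]
opening: 23.8
gripper_force: 40.0
```

Run:
```python
from h import *
st(); k=dict(dx=.5,h=51.2,op=0,n=1); y=-22.1
plan([tip(467,12,y,t,**k) for t in (.0,)])
```

```text
t 25.9 [532.6 -22.1  65.8] psi 3.143 tilt 0.030 open 23.8 g 40.0 F [ 3.8 -1.4  2.3] M [-0.06 -0.35 -0.  ] q6 -1.66
0 -0.0028 0 0.0027 0 0.03 0.001
```

Request:
{"api": "arm_command", "payload": {"plan": "0 -0.002 0 0.0027 0 0.03 0; 0 0 0 0.001 0 0 0; 0 0 0 0 0 0 0; 0 0 0 0 0 0 0"}}

```text
clock: 26.3
position: [533.6, -22.1, 64.9]
tool_rot: [-0.002, -0.001, 1.0, 0.0]
wrist_force: [-9.5, -0.0, 25.2]
opening: 23.6
gripper_force: 40.0
```

```bash
python3 -c "
from h import *
st()"
```

```text
t 26.3 [533.6 -22.1  64.9] psi 3.143 tilt -0.004 open 23.6 g 40.0 F [-9.5 -0.  25.2] M [0.14 1.16 0.07] q6 -1.66
```

Request:
{"api": "arm_command", "payload": {"plan": "0 0 0 -0.001 0 0 0; 0.3 0 0 0 0 0 0; 0.45 0 0 0 0 0 0; 0.45 0 0 0 0 0 0; 0.45 0 0 -0.03 0 0 0; 0.45 0 0 -0.045 0 0 0; 0.45 0 0 -0.02 0 0 0; 0.45 0 0 0 0 0 0; 0.45 0 0 0 0 0 0"}}

```text
clock: 27.2
position: [534.4, -22.0, 157.1]
tool_rot: [-0.001, -0.001, 1.0, 0.0]
wrist_force: [0.3, -0.5, -0.7]
opening: 39.6
gripper_force: 0.0
```

```bash
cat >> h.py <<'E'
def blob(q,x,y,lo,hi,rx=60,ry=38):
    k=q[(abs(q[:,0]-x)<rx)&(abs(q[:,1]-y)<ry)&(q[:,2]>lo)&(q[:,2]<hi)]
    if len(k)<20: return print('few',len(k))
    m=k.mean(0);w,v=np.linalg.eigh(np.cov((k-m)[:,:2].T)); f=np.linalg.lstsq(np.c_[k[:,:2]-m[:2],np.ones(len(k))],k[:,2],rcond=None)[0]
    print(len(k),np.round(m,1),np.round(np.sqrt(w*12),1),'yaw %.3f'%(np.arctan2(v[1,1],v[0,1])%np.pi),'slope',np.round(f[:2],3))
E
python3 - <<'E'
from h import *
st(); plan([(530,150,150,3.3,0,.6),(422,238.5,110,3.383,0,.6)],vm=43)
E
```

```text
t 27.2 [534.4 -22.  157.1] psi 3.143 tilt -0.003 open 39.6 g 0.0 F [ 0.3 -0.5 -0.7] M [ 0.08 -0.12 -0.03] q6 -1.66
0.6 0.0008 0.0344 0.0014 0 -0.001 -0.031; 0.6 -0.0002 0.0344 0.0015 0 0 -0.032; 0.6 -0.0014 0.0344 0.0014 0 -0.001 -0.031; 0.6 -0.0024 0.0343 0.0014 0 0 -0.032; 0.6 -0.0035 0.0342 0.0015 0 -0.001 -0.031; 0.6 0.0232 0.0261 0.01 0 0 -0.021; 0.6 0.0226 0.0266 0.01 0 0 -0.021; 0.6 0.0221 0.027 0.01 0 0 -0.02; 0.6 0.0215 0.0275 0.01 0 0 -0.021
```

Request:
{"api": "arm_command", "payload": {"plan": "0.6 0.0008 0.0344 0.0014 0 0 -0.031; 0.6 -0.0002 0.0344 0.0015 0 0 -0.032; 0.6 -0.0014 0.0344 0.0014 0 0 -0.031; 0.6 -0.0024 0.0343 0.0014 0 0 -0.032; 0.6 0 0 0 0 0 0; 0.6 0 0 0 0 0 0"}}

```text
clock: 27.8
position: [529.8, 115.7, 149.7]
tool_rot: [-0.003, -0.064, 0.998, -0.0]
wrist_force: [0.7, 0.2, 0.3]
opening: 52.7
gripper_force: 0.0
```

Run:
```python
from h import *
st(); t=cap('top'); s=cap('side')
for c in (t,s):
    q=cloud(c).reshape(-1,3); blob(q,534,-22,58,80,ry=26); blob(q,422,238,45,70)
cv2.imwrite('pics/t6.png',np.hstack([cv2.resize(t['pixels'][190:300,190:410],(800,400),interpolation=cv2.INTER_CUBIC)]))
plan([(422,238.5,110,3.383,0,.6)],vm=43)
```

```text
t 27.8 [529.8 115.7 149.7] psi 3.271 tilt -0.007 open 52.7 g 0.0 F [0.7 0.2 0.3] M [ 0.03 -0.11  0.03] q6 -1.53
154 [533.1 -18.8  68.5] [22.4 72. ] yaw 3.140 slope [-0.005  0.001]
172 [422.6 238.8  56.3] [24.8 71.1] yaw 0.245 slope [0.009 0.03 ]
174 [530.7 -27.   65.2] [27.3 70.4] yaw 0.001 slope [0.015 0.082]
133 [420.2 231.   52.7] [29.  71.1] yaw 0.259 slope [0.006 0.047]
0.6 0.023 0.0341 0.0103 0 -0.001 -0.029; 0.6 0.0219 0.0348 0.0102 0 -0.001 -0.028; 0.6 0.021 0.0354 0.0102 0 -0.002 -0.029; 0.6 0.02 0.036 0.0102 0 -0.001 -0.029
```

View pics/t6.png

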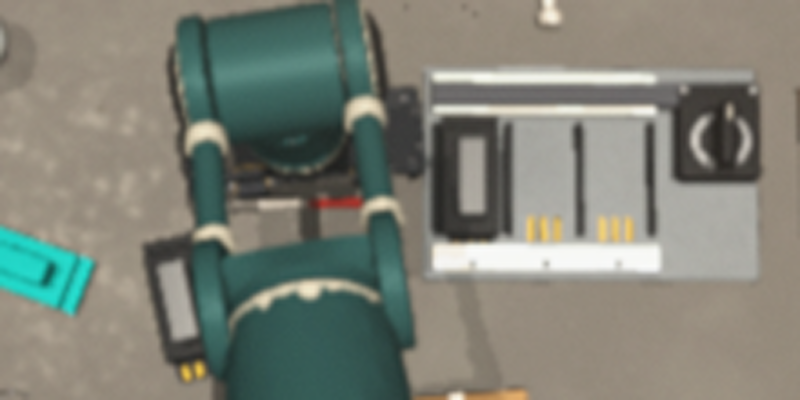

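Pack A is seated flat in bay 1 at (470,175), ridge height 68.5 with zero slope. Pack B is unmoved at (178,300). Picking it up.

Request:
{"api": "arm_command", "payload": {"plan": "0.6 0.023 0.0341 0.0103 0 0 -0.029; 0.6 0.0219 0.0348 0.0102 0 0 -0.029; 0.6 0.021 0.0354 0.0102 0 0 -0.029; 0.6 0.02 0.036 0.0102 0 0 -0.029; 0.6 0 0 0 0 0 0; 0.6 0 0 0 0 0 0; 0.6 0 0 0 0 0 0"}}

```text
clock: 28.6
position: [424.0, 238.4, 111.9]
tool_rot: [-0.0, -0.121, 0.993, 0.0]
wrist_force: [0.5, 0.5, 0.9]
opening: 52.9
gripper_force: 0.0
```

Run:
```python
from h import *
st(); s=cap('side'); q=cloud(s).reshape(-1,3); blob(q,420,231,45,70)
plan([(422.5,238.7,50,3.386,0,.6)])
```

```text
t 28.6 [424.  238.4 111.9] psi 3.383 tilt -0.001 open 52.9 g 0.0 F [0.5 0.5 0.9] M [ 0.07 -0.09  0.07] q6 -1.35
136 [421.5 231.5  52.4] [29.1 71. ] yaw 0.247 slope [-0.01   0.052]
0.6 0.0008 0.0004 0.031 0 0 -0.002; 0.6 0.0008 0.0004 0.031 0 -0.001 -0.001
```

Request:
{"api": "arm_command", "payload": {"plan": "0.6 0.0008 0.0004 0.031 0 0 -0.002; 0.6 0.0008 0.0004 0.029 0 0 -0.001; 0.6 0 0 0 0 0 0; 0.2 0 0 0 0 0 0; 0 0 0 0 0 0 0; 0 0 0 0 0 0 0; 0 0 0 0 0 0 0; 0 0 0 0 0 0 0; 0 0 0 0 0 0 0", "force": 40}}

```text
clock: 29.55
position: [422.4, 239.9, 53.0]
tool_rot: [0.0, -0.123, 0.992, 0.0]
wrist_force: [0.8, -3.1, 6.2]
opening: 23.8
gripper_force: 40.0
```

```bash
python3 -c "
from h import *
st(); p=pose()[0]
plan([(p[0],p[1],155,3.386,0,0),(500,60,155,3.2,0,0),(560,-88,140,3.1416,.1,0),(560,-88,140,3.1416,.28,0)],vm=42)
"
```

```text
t 29.6 [422.4 239.9  53. ] psi 3.388 tilt 0.001 open 23.8 g 40.0 F [ 0.8 -3.1  6.2] M [-0.37 -0.24 -0.04] q6 -1.35
0 0 0 -0.034 0 0 0.001; 0 -0.0001 0 -0.034 0 0.001 0.001; 0 0 0 -0.034 0 0 0; 0 -0.0063 -0.0387 0 0 0 0.037; 0 -0.0078 -0.0384 0 0 0 0.038; 0 -0.0092 -0.0381 0 0 0 0.037; 0 -0.0106 -0.0377 0 0 0 0.037; 0 -0.012 -0.0373 0 0 0 0.037; 0 -0.0128 -0.0378 0.0037 0.001 -0.025 0.015; 0 -0.0133 -0.0376 0.0041 0.001 -0.025 0.014

0 -0.0137 -0.0374 0.0045 0 -0.025 0.015; 0 -0.0141 -0.0373 0.0048 0.001 -0.025 0.015; 0 0 0 0 0 -0.09 0; 0 0 0 0 0 -0.09 0
```

Request:
{"api": "arm_command", "payload": {"plan": "0 0 0 -0.034 0 0 0; 0 0 0 -0.034 0 0 0; 0 0 0 -0.034 0 0 0; 0 -0.0063 -0.0387 0 0 0 0.037; 0 -0.0078 -0.0384 0 0 0 0.038; 0 -0.0092 -0.0381 0 0 0 0.037; 0 -0.0106 -0.0377 0 0 0 0.037; 0 -0.012 -0.0373 0 0 0 0.037; 0 -0.0128 -0.0378 0.0037 0 -0.025 0.015; 0 -0.0133 -0.0376 0.0041 0 -0.025 0.014"}}

```text
clock: 30.55
position: [529.1, -15.3, 145.2]
tool_rot: [0.024, -0.015, 1.0, 0.001]
wrist_force: [-0.1, 1.0, -4.4]
opening: 23.5
gripper_force: 40.0
```

Request:
{"api": "arm_command", "payload": {"plan": "0 -0.0137 -0.0374 0.0045 0 -0.025 0.015; 0 -0.0141 -0.0373 0.0048 0 -0.025 0.015; 0 0 0 0 0 -0.09 0; 0 0 0 0 0 -0.09 0; 0 0 0 0 0 0 0; 0 0 0 0 0 0 0; 0 0 0 0 0 0 0"}}

```text
clock: 31.25
position: [559.9, -87.8, 138.6]
tool_rot: [0.138, -0.001, 0.99, 0.002]
wrist_force: [0.3, 0.2, -3.0]
opening: 23.4
gripper_force: 40.0
```

```bash
python3 -c "
from h import *
st()
k=dict(dx=0,h=52,op=0); y=-88
plan([tip(485,40,y,.28,**k),tip(482,15,y,.28,n=2,**k)])
"
```

```text
t 31.2 [559.9 -87.8 138.6] psi 3.143 tilt 0.277 open 23.4 g 40.0 F [ 0.3  0.2 -3. ] M [0.01 0.14 0.08] q6 -1.88
0 0.0311 -0.0002 0.0221 0.003 -0.003 0.001; 0 0.0049 0 0.0116 0 0 0; 0 0.0049 -0.0001 0.0116 0 0 0
```

Request:
{"api": "arm_command", "payload": {"plan": "0 0.031 0 0.022 0.003 -0.003 0; 0 0.0046 0 0.0106 0 0 0; 0 0.0047 0 0.0107 0 0 0; 0 0.0006 0 0.0019 0 0 0; 0 0.0003 0 0.001 0 0 0; 0 0 0 0 0 0 0; 0 0 0 0 0 0 0; 0 0 0 0 0 0 0"}}

```text
clock: 32.05
position: [533.2, -88.2, 83.3]
tool_rot: [0.141, -0.0, 0.99, -0.0]
wrist_force: [-0.6, 0.3, -2.7]
opening: 23.7
gripper_force: 40.0
```

Request:
{"api": "arm_command", "payload": {"plan": "0 0.0003 0 0.001 0 0 0; 0 0 0 0 0 0 0"}}

```text
clock: 32.25
position: [533.2, -88.2, 82.2]
tool_rot: [0.141, -0.0, 0.99, -0.0]
wrist_force: [-1.0, -0.1, -0.7]
opening: 23.8
gripper_force: 40.0
```

Request:
{"api": "arm_command", "payload": {"plan": "0 0.0003 0 0.001 0 0 0; 0 0 0 0 0 0 0"}}

```text
clock: 32.45
position: [533.7, -88.3, 81.6]
tool_rot: [0.141, -0.0, 0.99, -0.0]
wrist_force: [1.1, 1.5, 4.2]
opening: 23.6
gripper_force: 40.0
```

Request:
{"api": "arm_command", "payload": {"plan": "0 -0.0003 0 -0.001 0 0 0; 0 0.0038 0 -0.0011 0 0 0; 0 0.0038 0 -0.0011 0 0 0; 0 0.0038 0 -0.0011 0 0 0; 0 0 0 0 0 0 0; 0 0 0 0 0 0 0"}}

```text
clock: 33.05
position: [520.4, -88.1, 81.6]
tool_rot: [0.14, -0.0, 0.99, -0.0]
wrist_force: [1.1, -0.8, 2.6]
opening: 23.4
gripper_force: 40.0
```

Request:
{"api": "arm_command", "payload": {"plan": "0 0.0014 0 -0.0004 0 0 0; 0 0.0014 0 -0.0004 0 0 0; 0 0 0 0 0 0 0"}}

```text
clock: 33.35
position: [518.7, -88.2, 82.1]
tool_rot: [0.141, -0.0, 0.99, -0.0]
wrist_force: [5.2, 0.7, 2.3]
opening: 23.7
gripper_force: 40.0
```

Request:
{"api": "arm_command", "payload": {"plan": "0 0.001 0 -0.0003 0 0 0; 0 0 0 0 0 0 0"}}

```text
clock: 33.55
position: [518.3, -88.3, 82.5]
tool_rot: [0.142, 0.0, 0.99, -0.0]
wrist_force: [6.7, 0.3, 1.5]
opening: 23.7
gripper_force: 40.0
```

Request:
{"api": "arm_command", "payload": {"plan": "0 -0.0045 0 0.0058 0 0.072 0; 0 -0.0036 0 0.005 0 0.07 0; 0 0 0 0 0 0 0; 0 0 0 0 0 0 0"}}

```text
clock: 33.95
position: [528.4, -88.2, 73.4]
tool_rot: [0.071, -0.001, 0.997, -0.0]
wrist_force: [3.3, -0.2, 5.6]
opening: 23.8
gripper_force: 40.0
```

Request:
{"api": "arm_command", "payload": {"plan": "0 -0.0036 0 0.005 0 0.07 0; 0 -0.002 0 0.0027 0 0.04 0; 0 0 0 0 0 0 0; 0 0 0 0 0 0 0"}}

```text
clock: 34.35
position: [533.4, -88.0, 66.0]
tool_rot: [0.015, -0.0, 1.0, 0.0]
wrist_force: [3.1, -0.7, 4.6]
opening: 23.9
gripper_force: 40.0
```

Request:
{"api": "arm_command", "payload": {"plan": "0 -0.0015 0 0.0027 0 0.03 0; 0 0 0 0 0 0 0; 0 0 0 0 0 0 0"}}

```text
clock: 34.65
position: [534.5, -88.1, 65.0]
tool_rot: [-0.0, -0.0, 1.0, 0.0]
wrist_force: [-2.5, 0.3, 15.2]
opening: 24.0
gripper_force: 40.0
```

```bash
python3 -c "
from h import *
st()"
```

```text
t 34.6 [534.5 -88.1  65. ] psi 3.142 tilt -0.000 open 24.0 g 40.0 F [-2.5  0.3 15.2] M [0.11 0.06 0.01] q6 -1.78
```

Request:
{"api": "arm_command", "payload": {"plan": "0 0 0 0 0 0 0; 0.3 0 0 0 0 0 0; 0.45 0 0 0 0 0 0; 0.45 0 0 0 0 0 0; 0.45 0 0 -0.03 0 0 0; 0.45 0 0 -0.045 0 0 0; 0.45 0 0 -0.02 0 0 0; 0.45 0 0 0 0 0 0; 0.45 0 0 0 0 0 0"}}

```text
clock: 35.55
position: [534.4, -87.8, 157.4]
tool_rot: [-0.001, -0.0, 1.0, 0.0]
wrist_force: [0.3, 0.1, 0.6]
opening: 39.8
gripper_force: 0.0
```

```bash
python3 -c "
from h import *
st(); plan([(567,-247.3,150,3.13,0,.6)])"
```

```text
t 35.5 [534.4 -87.8 157.4] psi 3.142 tilt -0.002 open 39.8 g 0.0 F [0.3 0.1 0.6] M [ 0.07 -0.14 -0.03] q6 -1.78
0.6 -0.0081 -0.0399 0.0018 0 -0.001 0.003; 0.6 -0.0083 -0.0398 0.0018 0 0 0.003; 0.6 -0.0084 -0.0398 0.0019 0 -0.001 0.003; 0.6 -0.0085 -0.0398 0.0018 0 0 0.003
```

Request:
{"api": "arm_command", "payload": {"plan": "0.6 -0.0081 -0.0399 0.0018 0 0 0.003; 0.6 -0.0083 -0.0398 0.0018 0 0 0.003; 0.6 -0.0084 -0.0398 0.0019 0 0 0.003; 0.6 -0.0085 -0.0398 0.0018 0 0 0.003; 0.6 0 0 0 0 0 0; 0.6 0 0 0 0 0 0; 0.6 0 0 0 0 0 0; 0.6 0 0 0 0 0 0"}}

```text
clock: 36.35
position: [567.1, -245.9, 149.9]
tool_rot: [-0.001, 0.005, 1.0, 0.001]
wrist_force: [-0.2, -0.1, -0.4]
opening: 52.8
gripper_force: 0.0
```

```bash
python3 -c "
from h import *
st(); t=cap('top');q=cloud(t).reshape(-1,3)
for x,y,l in [(534,-22,58),(534,-88,58),(547,-447,50),(545,-371,50)]: blob(q,x,y,l,80,ry=27)
cv2.imwrite('pics/t7.png',cv2.resize(t['pixels'][180:300,150:480],(800,290),interpolation=cv2.INTER_CUBIC))
plan([(567,-247.3,71,3.13,0,.6)])"
```

```text
t 36.4 [ 567.1 -245.9  149.9] psi 3.131 tilt -0.003 open 52.8 g 0.0 F [-0.2 -0.1 -0.4] M [ 0.02 -0.15 -0.01] q6 -2.01
154 [533.1 -18.8  68.5] [22.4 71.9] yaw 3.140 slope [0.001 0.019]
174 [533.1 -85.   68.1] [25.5 71.1] yaw 3.133 slope [ 0.016 -0.005]
175 [ 549.  -444.5   60.5] [25.7 71.4] yaw 3.140 slope [-0.028 -0.1  ]
58 [ 547.3 -365.1   60.1] [20.1 35.1] yaw 2.972 slope [-0.141 -0.266]
0.6 0.0001 -0.0007 0.0397 0 -0.001 0.001; 0.6 0.0002 -0.0007 0.0397 0.001 -0.001 0.001
```

View pics/t7.png

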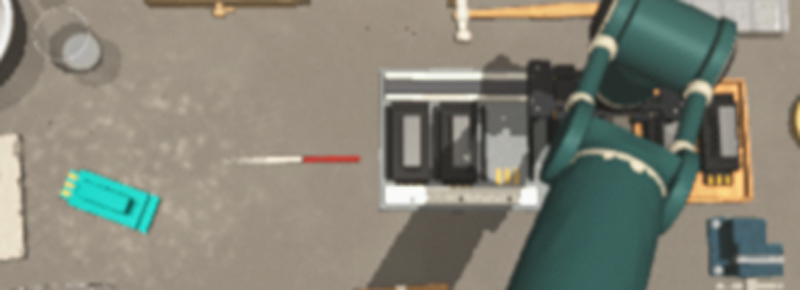

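Both packs are flat in bays 1 and 2 at (410,142) and (458,142), the trayed packs are in place, and the glass at (80,50) stands. Gripping the knob.

Request:
{"api": "arm_command", "payload": {"plan": "0.6 0 -0.0005 0.038 0 0 0; 0.6 0 -0.0005 0.039 0 0 0; 0.6 0 0 0 0 0 0; 0.2 0 0 0 0 0 0; 0 0 0 0 0 0 0; 0 0 0 0 0 0 0; 0 0 0 0 0 0 0; 0 0 0 0 0 0 0; 0 0 0 0 0 0 0", "force": 30}}

```text
clock: 37.3
position: [568.6, -248.9, 75.3]
tool_rot: [0.0, 0.006, 1.0, -0.0]
wrist_force: [-0.7, 0.5, 5.2]
opening: 15.6
gripper_force: 30.0
```

```bash
python3 -c "
from h import *
st()"
```

```text
t 37.3 [ 568.6 -248.9   75.3] psi 3.130 tilt 0.001 open 15.6 g 30.0 F [-0.7  0.5  5.2] M [ 0.1  -0.06 -0.09] q6 -2.01
```

Request:
{"api": "arm_command", "payload": {"plan": "0 0 0 0 0 0 0.09; 0 0 0 0 0 0 0.09; 0 0 0 0 0 0 0.09; 0 0 0 0 0 0 0.09; 0 0 0 0 0 0 0.09; 0 0 0 0 0 0 0.09; 0 0 0 0 0 0 0.09; 0 0 0 0 0 0 0.09; 0 0 0 0 0 0 0.09; 0 0 0 0 0 0 0.09"}}

```text
clock: 38.3
position: [568.7, -248.7, 75.3]
tool_rot: [0.001, 0.442, 0.897, -0.0]
wrist_force: [0.1, 0.6, 5.3]
opening: 15.7
gripper_force: 30.0
```

Request:
{"api": "arm_command", "payload": {"plan": "0 0 0 0 0 0 0.09; 0 0 0 0 0 0 0.09; 0 0 0 0 0 0 0.09; 0 0 0 0 0 0 0"}}

```text
clock: 38.7
position: [568.8, -248.7, 75.4]
tool_rot: [0.001, 0.558, 0.83, 0.0]
wrist_force: [-0.2, 0.6, 5.7]
opening: 15.9
gripper_force: 30.0
```

```bash
python3 -c "
from h import *
st()"
```

```text
t 38.7 [ 568.8 -248.7   75.4] psi 1.958 tilt 0.001 open 15.9 g 30.0 F [-0.2  0.6  5.7] M [ 0.16 -0.05  0.  ] q6 -0.84
```

Request:
{"api": "arm_command", "payload": {"plan": "0 0 0 0 0 0 0.05; 0 0 0 0 0 0 0.05; 0 0 0 0 0 0 0.05; 0 0 0 0 0 0 0.05; 0 0 0 0 0 0 0"}}

```text
clock: 39.2
position: [568.8, -248.6, 75.3]
tool_rot: [0.001, 0.638, 0.77, 0.0]
wrist_force: [0.8, 1.0, 5.3]
opening: 15.7
gripper_force: 30.0
```

```bash
python3 -c "
from h import *
st()"
```

```text
t 39.2 [ 568.8 -248.6   75.3] psi 1.759 tilt 0.001 open 15.7 g 30.0 F [0.8 1.  5.3] M [ 0.17 -0.07  0.01] q6 -0.64
```

Request:
{"api": "arm_command", "payload": {"plan": "0 0 0 0 0 0 0.05; 0 0 0 0 0 0 0.05; 0 0 0 0 0 0 0"}}

```text
clock: 39.5
position: [568.8, -248.6, 75.3]
tool_rot: [0.001, 0.675, 0.738, 0.0]
wrist_force: [-0.4, 1.9, 5.7]
opening: 15.6
gripper_force: 30.0
```

```bash
python3 -c "
from h import *
st(); t=cap('top')
print('stop/rail',rect(t,lambda im:im.min(2)>190,30,box=(304,350,200,224)))
q=cloud(t).reshape(-1,3)
for x in range(585,640,4):
    k=q[(abs(q[:,0]-x)<3)&(abs(q[:,1]+145)<10)]; print(x,len(k),np.round(np.median(k[:,2]),1),end=' | ')
cv2.imwrite('pics/t8.png',cv2.resize(t['pixels'][195:275,300:400],(750,600),interpolation=cv2.INTER_CUBIC))"
```

```text
t 39.5 [ 568.8 -248.6   75.3] psi 1.659 tilt 0.001 open 15.6 g 30.0 F [-0.4  1.9  5.7] M [ 0.13 -0.15  0.02] q6 -0.54
stop/rail [(array([624. , -53.6]), 1.568, array([137.4,  23.2], dtype=float32))]
585 7 11.4 | 589 15 17.0 | 593 18 34.8 | 597 10 39.3 | 601 8 40.0 | 605 11 38.7 | 609 12 39.7 | 613 6 41.0 | 617 8 27.2 | 621 10 26.8 | 625 12 25.7 | 629 11 25.4 | 633 11 25.4 | 637 6 21.9 |
```

View pics/t8.png

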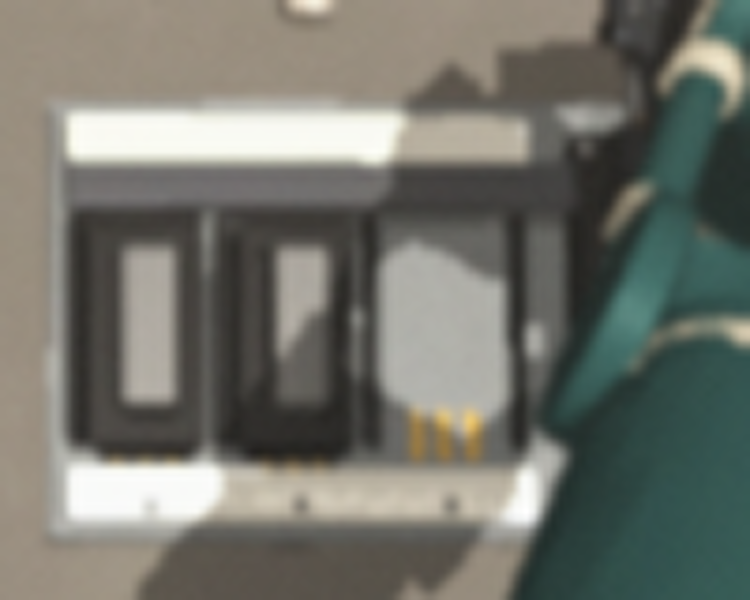

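The rail is now over the tails (steel bar at row 190). Next: 0.22 rad more, for about 0.4 of slip, between the two clicks.

Request:
{"api": "arm_command", "payload": {"plan": "0 0 0 0 0 0 0.05; 0 0 0 0 0 0 0.06; 0 0 0 0 0 0 0.06; 0 0 0 0 0 0 0.05; 0 0 0 0 0 0 0; 0 0 0 0 0 0 0"}}

```text
clock: 40.15
position: [568.9, -248.7, 75.3]
tool_rot: [0.001, 0.752, 0.659, 0.0]
wrist_force: [-0.2, 0.6, 5.7]
opening: 16.0
gripper_force: 30.0
```

```bash
python3 -c "
from h import *
st()"
```

```text
t 40.1 [ 568.9 -248.7   75.3] psi 1.440 tilt 0.000 open 16.0 g 30.0 F [-0.2  0.6  5.7] M [ 0.21 -0.09 -0.01] q6 -0.32
```

Request:
{"api": "arm_command", "payload": {"plan": "0.2 0 0 0 0 0 0; 0.4 0 0 0 0 0 0; 0.5 0 0 0 0 0 0; 0.6 0 0 0 0 0 0; 0.6 0 0 -0.03 0 0 0; 0.6 0 0 -0.045 0 0 0; 0.6 0 0 -0.045 0 0 0; 0.6 -0.02 -0.03 -0.03 0 0 0; 0.6 -0.02 -0.04 -0.01 0 0 0; 0.6 0 0 0 0 0 0"}}

```text
clock: 41.15
position: [490.8, -280.8, 236.6]
tool_rot: [0.001, 0.753, 0.658, -0.001]
wrist_force: [0.6, -0.2, 0.0]
opening: 53.1
gripper_force: 0.0
```

```bash
python3 -c "
from h import *
st(); t=cap('top');s=cap('side');q=cloud(t).reshape(-1,3)
blob(q,569,-246,72,95,45,45)
for x,y,l in [(534,-20,58),(534,-86,58),(549,-444,50),(547,-369,50)]: blob(q,x,y,l,80,ry=27)
cv2.imwrite('pics/t9.png',np.vstack([cv2.resize(t['pixels'][180:300,150:480],(800,290),interpolation=cv2.INTER_CUBIC),cv2.resize(s['pixels'][150:410,230:530],(346,300),interpolation=cv2.INTER_CUBIC).repeat(1,1) if 0 else cv2.copyMakeBorder(cv2.resize(s['pixels'][150:410,230:530],(346,300)),0,0,0,454,cv2.BORDER_CONSTANT)]))"
```

```text
t 41.1 [ 490.8 -280.8  236.6] psi 1.438 tilt 0.003 open 53.1 g 0.0 F [ 0.6 -0.2  0. ] M [-0.03 -0.1  -0.05] q6 -0.43
94 [ 569.3 -245.3   84.2] [17.1 56.2] yaw 1.457 slope [ 0.148 -0.008]
152 [533.  -18.8  68.4] [22.4 72. ] yaw 3.130 slope [-0.029  0.047]
174 [533.1 -85.   68.2] [25.6 71.2] yaw 3.132 slope [0.007 0.013]
few 12
few 0
```

View pics/t9.png

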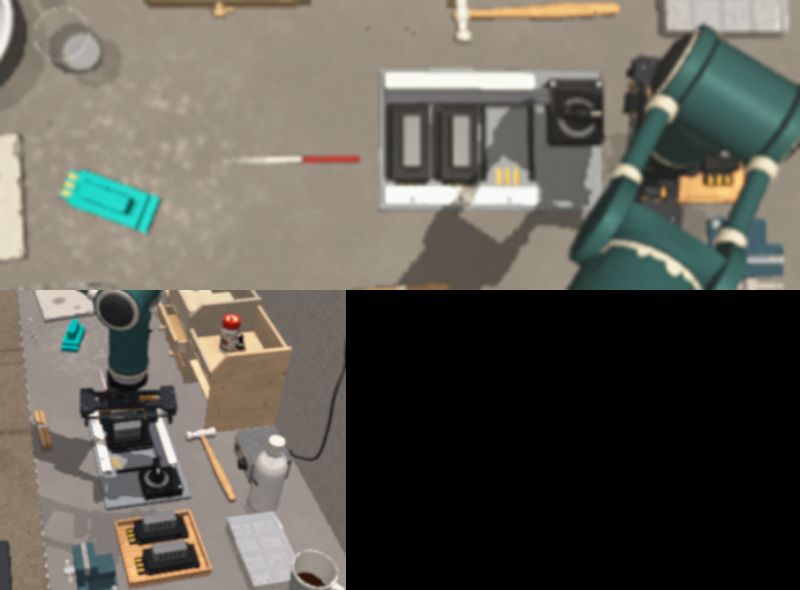

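Packs 1 and 2 are flat under the closed rail and both charged packs lie in the tray. The glass stands, and the knob has turned 1.67 rad (about 0.37 of slip, one click). Handing in.

```bash
python3 -c "
from rig import robot
print(robot.sign_off())"
```

```text
the job is handed in; nothing more can be done
None
```

I handed the job in with the two charged packs flat in the tray, both loose packs seated flat in bays 1 and 2, the rail closed over their tails and the glass untouched. The single click is inferred from the knob's turn (about 0.37 rad of slip, where clicks come at 0.15 and 0.65); it did not show in the torque reading.

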